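# Pull check of brittle choke coils on a sprung measuring sled

### The arm

A 6-joint arm with a two-finger parallel gripper is mounted at the origin on the work surface. World frame = base frame: x ahead of the robot, y to its left, z up, the work surface at z = 0. Lengths are in mm, angles in rad, forces in N, time in s.
With the tool pointing down it reaches from about 400 to 825 mm from the base axis. Payload 7 kg.
Tool frame: the origin (TCP) lies at the very end of the fingers, on their centre line; the grasp point (between the pads) lies 19 mm behind it; x points along the fingers, y is the direction in which the jaws open and shut, and the axes are right-handed (so a half turn about x gives the same grasp; the last joint's range is limited). The gripper opens to 85 mm and grips with 20 to 120 N. Pads are 22 mm wide; open, the fingers measure 114 mm over their backs; the gripper's body (76 mm by 85 mm) begins 54 mm behind the grasp point. The pads swing forward as they close: fully open they stand 13 mm farther back than shut.
Start: joints at [1.608, 0.359, 0.012, 0, -1.224, -0.288], TCP at [167.531, 653.857, 231.302] pointing down, gripper open.
Joint ranges: [-3.07, 3.07], [-1.43, 2.12], [-1.02, 1.25], [-3.03, 1.67], [-3.05, -0], [-3.03, 3.03]. Speed limits (rad/s): [2.39, 2.39, 3.01, 3.14, 3.14, 3.14].

### API

Orientations are given as [roll, pitch, yaw] about the fixed x, y, z axes, in that order (R = Rz(yaw) Ry(pitch) Rx(roll)).
In Python, from station import * gives the robot as it stands.
- The arm moves only by the shell command python3 -m pendant 'ROWS' [FORCE]. ROWS is JSON, a list of rows, each an object of numbers: "dx", "dy", "dz": the shift along the world's x, y, z in cm; "rx", "ry", "rz": the turn, a rotation vector about the world's x, y, z in degrees; "fingers": the opening, from 0 (shut) to 1 (fully open). In form: [{"dx": .., "dy": .., "dz": .., "rx": .., "ry": .., "rz": .., "fingers": ..}, ...]. A call has 1 to 10 rows; each row shifts and turns the commanded pose from where the row before left it; what a row does not reach is not made up. A row lasts 1/12 s, in which the tool goes at most 41.7 mm and 7.16 degrees, less where a joint would pass 70% of its speed; a pose out of reach is approached as far as the arm can. A call with a gripper value outside its range is refused whole. The fingers move at their own pace and stop on an object; FORCE is the grip in N (left out, the last holds). Time passes only in rows, so rows that do not move let the fingers close. It gives the time, the measured TCP pose, the force and the opening at its end, in the units of the state.
- observe(): the state, without advancing time (a new reading comes with each control period).
- read_camera(name): name is "side" or "top" or "wrist"; returns the picture (420x560x3 uint8, red, green, blue); there is no depth.
- camera_info(name): a dict with "fx", "fy", "cx", "cy" (pixels), "view" (4x4, takes a point from world to camera coordinates); the wrist camera has in their place "hand_eye" (4x4, takes a point from camera to tool coordinates, whose origin is the TCP and whose axes are the tool frame's). Camera axes: x right, y down, z forward; pixel columns grow to the right and rows downward; lengths in mm; the calibration is good to about 2 mm. The wrist camera is an equidistant fisheye: a pixel r from the principal point sees the ray r / f radians off the axis. A picture is of the moment at which its call begins: read the wrist's pose just before it. camera_info takes no time and is no camera call.
- job_done(): hands the job in, once; it reports no verdict.
The state is a dict: "t": time; "joints": joint angles; "dq": joint speeds; "joint_efforts": joint torques, N m; "position": TCP position; "eef_rot": TCP orientation; "contact_force": force on the tool from outside, world axes, zero at the start; "wrist_torque": the same for the moment, N m; "width": opening from 0.0 (shut) to 1.0 (fully open).
Only numpy, scipy, OpenCV 4.12 (cv2) and the standard library are available. Lean on these libraries where they do the work, as an engineer would, in place of code of your own. Each camera call takes 0.05 s, during which the arm holds its last target.

### The job

Draw the lock pin out of the measuring fixture and park it in the open notch at the fixture's side, and set every coil from the foam tray flat into a bay of the sled, one to a bay; the coil cores are brittle, so hold them with the gentlest grip. Once all that is done, pull the sprung sled by its handle until its pointer lines up with the brass index, not beyond it, hold it there for at least two seconds, then ease it all the way home without letting it snap back. Finally lay all the coils flat in the foam tray again, leaving the pin parked, the index where it was set, and the screwdriver and jar undisturbed.

Things in the scene. Friction and masses are not known exactly. Their poses are not given: they have to be found in the camera images.
- fixture: fixed aluminium measuring fixture, foot plate 108 x 400 mm; origin on the table, under the middle of the sled's bed when the sled is home. x across the fixture (away from the robot at yaw 0), y along the sled's pull direction. A low scale bar, 38 mm high, stands at its +x side near the handle end
- sled (a joint): grey sprung sled: travel in m along the fixture's +y, 0 = fully home, end stop at 0.1. A spring pulls it home (about 3 N at home, plus 90 N/m). Locked by the pin until the pin is drawn
- sled_bed (a point): centre of the sled's middle bay, on the bay floor (40 mm above the table), moves with the sled; axes as the fixture. Three bays in a row along y, centres at y = -80, 0, +80 mm, each 59 mm (x) by 76 mm (y) inside, between rims and ribs 8 mm high and 4 mm thick. A coil fits a bay only with its long side along y
- handle (a point): middle of the top edge of the sled's handle, an upright black plate 50 mm wide (x), 16 mm thick (y), 55 mm tall above the sled (its top is 95 mm above the table); moves with the sled
- pointer (a point): tip of the small steel pointer on the sled's +x edge, moves with the sled, 48 mm above the table
- index (a joint): position of the brass index along the scale bar, in m: the sled travel at which the pointer meets it. Set before the start; leave as it is
- index_mark (a point): tip of the brass index (block 16 x 8 x 12 mm on the scale bar); the pointer is lined up when both have the same y in the fixture's frame
- pin: steel lock pin, upright in its bore at the start: shank 10 mm diameter, 34 mm long, below a collar 28 mm diameter and 8 mm thick; above it a black grip 20 mm diameter, 42 mm tall. Origin at the centre of the collar's underside, z up along the grip (grip from z = 8 to 50 mm, shank down to z = -34 mm). Mass 90 g
- bore (a point): mouth of the pin's 13.5 mm bore through sled and fixture, 40 mm above the table, on the fixture at its -y end
- notch (a point): middle of the parking notch, at the top face (40 mm above the table) of a fork beside the bore: a slot 14 mm wide (y), running 21 mm either way along x, open at its -x end (towards the robot at yaw 0); prongs 16 mm wide, 14 mm thick; axes as the fixture. The parked pin hangs upright in the slot, collar on the prongs, origin at the notch
- tray: fixed tray lined with black foam, 110 (x) by 350 mm (y) outside; origin on the table under its centre; foam 12 mm above the table, rim 20 mm high and 6 mm thick
- driver: screwdriver, 180 mm long, lying on the table; a bystander
- fluxjar: closed jar, 56 mm diameter, 70 mm high; a bystander
- coil1: choke coil: dark ferrite core with copper winding, a block 40 (x) by 60 (y) by 36 mm (z), about 200 g, brittle: it stands no more than 35 N a finger; origin at the centre of its underside, z up. One of up to four alike; two or three are present
- coil2: choke coil: dark ferrite core with copper winding, a block 40 (x) by 60 (y) by 36 mm (z), about 200 g, brittle: it stands no more than 35 N a finger; origin at the centre of its underside, z up. One of up to four alike; two or three are present
- coil3: choke coil: dark ferrite core with copper winding, a block 40 (x) by 60 (y) by 36 mm (z), about 200 g, brittle: it stands no more than 35 N a finger; origin at the centre of its underside, z up. One of up to four alike; two or three are present
- coil4: choke coil: dark ferrite core with copper winding, a block 40 (x) by 60 (y) by 36 mm (z), about 200 g, brittle: it stands no more than 35 N a finger; origin at the centre of its underside, z up. One of up to four alike; two or three are present
Not all that is in view belongs to the job. Leave any brown or red look-alike of the coil3 alone.

How it is judged (in metres and radians):
On the way, in this order (a step that is already met when the one before it is completed fails the run):
1. the pin is parked in the notch, the sled is home and every coil lies flat in a bay (x of pin in the frame of notch between -0.018 and 0.014 m and y of pin in the frame of notch between -0.007 and 0.007 m and z of pin in the frame of notch between -0.004 and 0.005 m and angle between pin's own z axis and vertical below 0.2 rad and value of joint sled below 0.006 m and x of coil1 in the frame of sled_bed between -0.03 and 0.03 m and y of coil1 in the frame of sled_bed between -0.115 and 0.115 m and z of coil1 in the frame of sled_bed between -0.004 and 0.004 m and angle between each of coil1, coil2, coil3, coil4's own z axis and vertical below 0.09 rad and x of coil2 in the frame of sled_bed between -0.03 and 0.03 m and y of coil2 in the frame of sled_bed between -0.115 and 0.115 m and z of coil2 in the frame of sled_bed between -0.004 and 0.004 m and x of coil3 in the frame of sled_bed between -0.03 and 0.03 m and y of coil3 in the frame of sled_bed between -0.115 and 0.115 m and z of coil3 in the frame of sled_bed between -0.004 and 0.004 m and x of coil4 in the frame of sled_bed between -0.03 and 0.03 m and y of coil4 in the frame of sled_bed between -0.115 and 0.115 m and z of coil4 in the frame of sled_bed between -0.004 and 0.004 m), for 0.3 s.
2. the pointer is held within 5 mm of the index for 1 s, with every coil in a bay (y of pointer in the frame of index_mark between -0.005 and 0.005 m and x of coil1 in the frame of sled_bed between -0.03 and 0.03 m and y of coil1 in the frame of sled_bed between -0.115 and 0.115 m and z of coil1 in the frame of sled_bed between -0.004 and 0.004 m and angle between each of coil1, coil2, coil3, coil4's own z axis and vertical below 0.09 rad and x of coil2 in the frame of sled_bed between -0.03 and 0.03 m and y of coil2 in the frame of sled_bed between -0.115 and 0.115 m and z of coil2 in the frame of sled_bed between -0.004 and 0.004 m and x of coil3 in the frame of sled_bed between -0.03 and 0.03 m and y of coil3 in the frame of sled_bed between -0.115 and 0.115 m and z of coil3 in the frame of sled_bed between -0.004 and 0.004 m and x of coil4 in the frame of sled_bed between -0.03 and 0.03 m and y of coil4 in the frame of sled_bed between -0.115 and 0.115 m and z of coil4 in the frame of sled_bed between -0.004 and 0.004 m), for 1 s.
3. the sled is home again (value of joint sled below 0.005 m), for 0.3 s.
At the end, for the whole second after the job is handed in: every coil lies flat and at rest inside the tray (within 0.09 rad, its underside within 4 mm of the foam), the sled is within 6 mm of home, and the pin hangs upright in the notch with its collar within 5 mm of the fork's top (x of pin in the frame of notch between -0.018 and 0.014 m and y of pin in the frame of notch between -0.007 and 0.007 m and z of pin in the frame of notch between -0.004 and 0.005 m and angle between pin's own z axis and vertical below 0.2 rad and value of joint sled below 0.006 m and x of coil1 in the frame of tray between -0.046 and 0.046 m and y of coil1 in the frame of tray between -0.166 and 0.166 m and z of coil1 in the frame of tray between 0.008 and 0.016 m and angle between each of coil1, coil2, coil3, coil4's own z axis and vertical below 0.09 rad and linear speed of each of coil1, coil2, coil3, coil4 below 0.02 m/s and x of coil2 in the frame of tray between -0.046 and 0.046 m and y of coil2 in the frame of tray between -0.166 and 0.166 m and z of coil2 in the frame of tray between 0.008 and 0.016 m and x of coil3 in the frame of tray between -0.046 and 0.046 m and y of coil3 in the frame of tray between -0.166 and 0.166 m and z of coil3 in the frame of tray between 0.008 and 0.016 m and x of coil4 in the frame of tray between -0.046 and 0.046 m and y of coil4 in the frame of tray between -0.166 and 0.166 m and z of coil4 in the frame of tray between 0.008 and 0.016 m); the robot touches nothing.
It fails at once if a coil is squeezed or pressed by the fingers with more than 70 N (both fingers together) (contact force between the fingers and coil1 above 70 N or contact force between the fingers and coil2 above 70 N or contact force between the fingers and coil3 above 70 N or contact force between the fingers and coil4 above 70 N).
It fails at once if the pointer is pulled more than 12 mm past the index (y of pointer in the frame of index_mark above 0.012 m).
It fails at once if the sled snaps back faster than 0.3 m/s (velocity of joint sled below -0.3 m/s).
It fails at once if the index is shifted by more than 6 mm (distance of index_mark from where it was at the start of the episode above 0.006 m).
It fails at once if the screwdriver or the jar is moved by more than 30 mm (distance of any of driver, fluxjar from where it was at the start of the episode above 0.03 m).
Of coil1, coil2, coil3, coil4 only 2 to 3 are there at a start; the rules pass over those that are not, and their reading is None.
At some moment in a run one of coil1, coil2, coil3, coil4 may be knocked a few centimetres aside while the robot is not near it.
It also fails if it takes over 210 s, if anything falls off the work surface, if the arm or the gripper's body presses on something with over 40 N, if the wrist force passes 120 N, or if a joint passes its speed limit or range.

## Working session

There is one attempt and no reset: what is moved stays moved. The work goes in short steps, Python scripts to look and compute and a shell command to move; the robot and the scene stay as the last step left them, time stands still between calls to the robot, and variables do not carry over. Pictures are saved under pics/ and viewed, and the job is handed in when it is done.

```bash
mkdir -p pics; ls; python3 - <<'E'
from station import *
import cv2
print(observe())
for n in("side","top","wrist"):
    print(n,camera_info(n))
    cv2.imwrite(f"pics/{n}0.png",read_camera(n)[:,:,::-1])
E
```

```text
pics
{'t': 0.0, 'joints': array([ 1.60810612e+00,  3.59394555e-01,  1.10576298e-02, -3.43665124e-04,
       -1.22410720e+00, -2.88098438e-01]), 'dq': array([ 0.0010308 , -0.00326785, -0.00052006, -0.00029191, -0.00048284,
        0.00061155]), 'joint_efforts': array([ 6.31195780e-04, -5.83317769e+01,  2.93418109e+01,  6.93703830e+00,
       -5.96238737e-03,  2.14757215e-06]), 'position': array([167.42304152, 653.40639446, 230.35936061]), 'eef_rot': array([ 1.66531758,  1.56911714, -1.72718075]), 'contact_force': array([-0.44453231, -0.67167877, -0.0362337 ]), 'wrist_torque': array([-0.00301762, -0.02560227, -0.03166249]), 'width': 0.9986317084925688}
side {'fx': 511.9345301793275, 'fy': 511.9345301793275, 'cx': 288.4247292986649, 'cy': 207.19141085055793, 'view': array([[ 9.87705502e-01, -1.54942603e-01, -2.07516639e-02,
        -4.72846020e+02],
       [-1.13319774e-01, -6.18201510e-01, -7.77808152e-01,
         1.35367915e+02],
       [ 1.07686910e-01,  7.70596965e-01, -6.28159093e-01,
         1.10808675e+03],
       [ 0.00000000e+00,  0.00000000e+00,  0.00000000e+00,
         1.0
[... 237 characters left out ...]
e-01,  2.70777555e-02, -1.49980100e-01,
         5.19325159e+02],
       [ 1.50407900e-01,  1.45100015e-02, -9.88517538e-01,
         1.01901271e+03],
       [ 0.00000000e+00,  0.00000000e+00,  0.00000000e+00,
         1.00000000e+00]])}
wrist {'fx': 325.19226210127806, 'fy': 325.19226210127806, 'cx': 278.9389088003186, 'cy': 213.6560176476351, 'hand_eye': array([[ 4.85321491e-04, -2.94511343e-01,  9.55647860e-01,
        -1.42898906e+02],
       [ 9.99999697e-01, -4.39148257e-04, -6.43181984e-04,
         3.46118799e-02],
       [ 6.09095482e-04,  9.55647883e-01,  2.94511041e-01,
        -7.53378946e+01],
       [ 0.00000000e+00,  0.00000000e+00,  0.00000000e+00,
         1.00000000e+00]])}
```

View pics/top0.png

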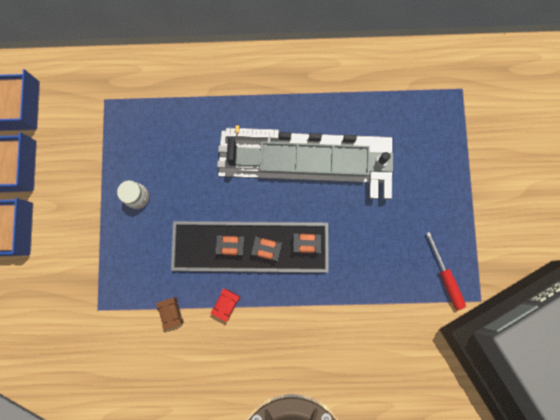

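View pics/side0.png

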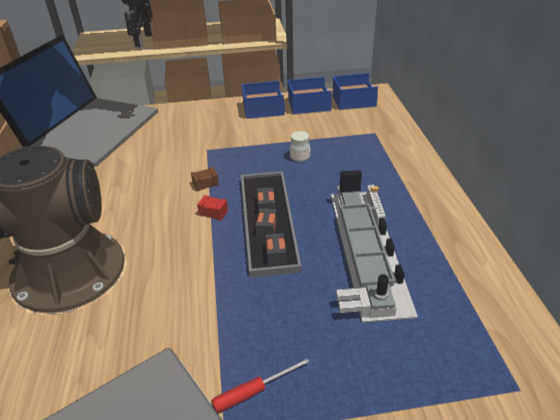

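View pics/wrist0.png

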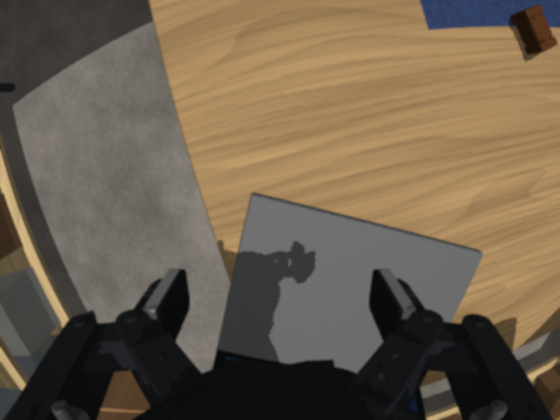

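```bash
cat > h.py <<'E'
from station import *
import numpy as np, cv2
from scipy.spatial.transform import Rotation as Ro
def ray(n,uv,st=None):
    c=camera_info(n); uv=np.atleast_2d(np.array(uv,float))
    x=(uv[:,0]-c['cx'])/c['fx'];y=(uv[:,1]-c['cy'])/c['fy']
    if n=='wrist':
        r=np.hypot(x,y)+1e-12; d=np.c_[x/r*np.sin(r),y/r*np.sin(r),np.cos(r)]
        T=np.eye(4);T[:3,:3]=Ro.from_euler('xyz',st['eef_rot']).as_matrix();T[:3,3]=st['position']
        M=T@c['hand_eye']
    else:
        d=np.c_[x,y,np.ones(len(x))]; M=np.linalg.inv(c['view'])
    return M[:3,3],d@M[:3,:3].T
def plane(n,uv,z,st=None):
    o,d=ray(n,uv,st); return o+d*((z-o[2])/d[:,2])[:,None]
def proj(n,P,st=None):
    P=np.atleast_2d(np.array(P,float)); c=camera_info(n)
    if n=='wrist':
        T=np.eye(4);T[:3,:3]=Ro.from_euler('xyz',st['eef_rot']).as_matrix();T[:3,3]=st['position']
        V=np.linalg.inv(T@c['hand_eye'])
    else: V=c['view']
    p=P@V[:3,:3].T+V[:3,3]
    if n=='wrist':
        r=np.hypot(p[:,0],p[:,1]);th=np.arctan2(r,p[:,2]);q=p[:,:2]/r[:,None]*th[:,None]
    else: q=p[:,:2]/p[:,2:]
    return q*[c['fx'],c['fy']]+[c['cx'],c['cy']]
def snap(n,name,crop=None,s=1):
    st=observe(); im=read_camera(n)[:,:,::-1].copy()
    cv2.imwrite(f'pics/{name}_raw.png',im); np.save(f'pics/{name}.npy',np.r_[st['position'],st['eef_rot']])
    if crop:
        a,b,c,d=crop; im=cv2.resize(im[b:d,a:c],None,fx=s,fy=s,interpolation=cv2.INTER_CUBIC)
    cv2.imwrite(f'pics/{name}.png',im); return st
def tool():
    s=observe(); R=Ro.from_euler('xyz',s['eef_rot']).as_matrix(); return s,R
def lst(name):
    a=np.load(f'pics/{name}.npy'); return dict(position=a[:3],eef_rot=a[3:])
E
python3 - <<'E'
from h import *
s,R=tool(); print(R.round(3))
im=cv2.imread('pics/top0.png')
cv2.imwrite('pics/t1.png',cv2.resize(im[115:215,210:410],None,fx=4,fy=4,interpolation=cv2.INTER_CUBIC))
cv2.imwrite('pics/t2.png',cv2.resize(im[210:330,150:350],None,fx=4,fy=4,interpolation=cv2.INTER_CUBIC))
im=cv2.imread('pics/side0.png')
cv2.imwrite('pics/s1.png',cv2.resize(im[165:325,325:425],None,fx=3.7,fy=3.7,interpolation=cv2.INTER_CUBIC))
E
```

```text
[[-0.    -0.248 -0.969]
 [-0.001 -0.969  0.248]
 [-1.     0.001 -0.   ]]
```

View pics/t1.png

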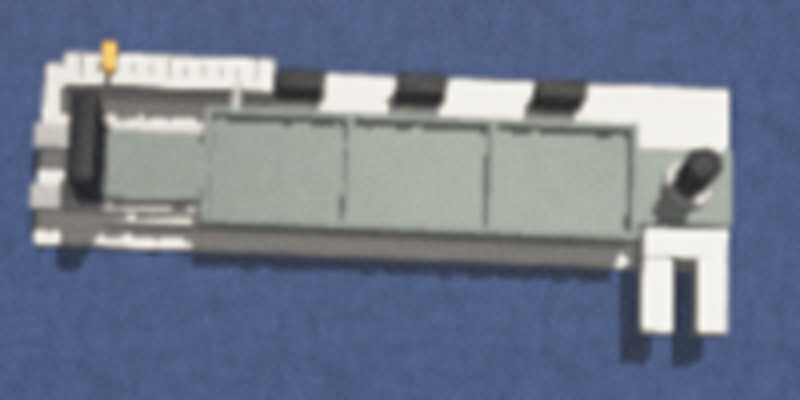

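View pics/t2.png

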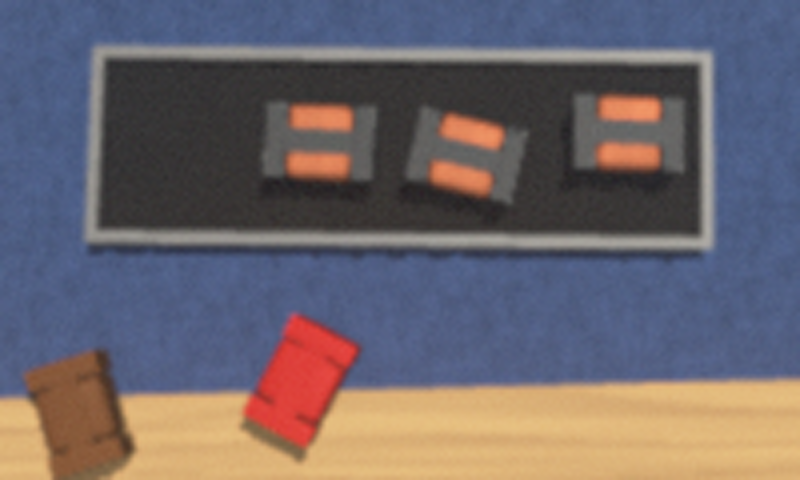

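View pics/s1.png

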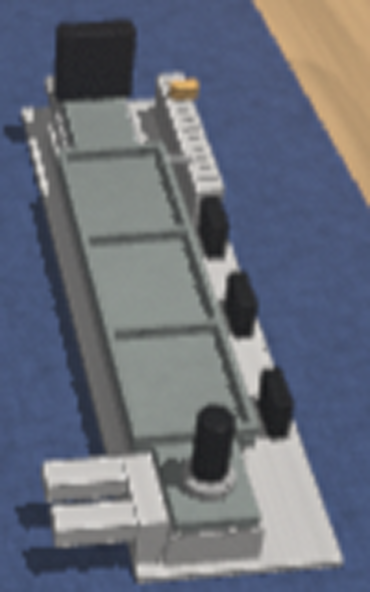

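```bash
python3 - <<'E'
from h import *
def P(z,*uv): return plane('top',np.array(uv)/4+[210,115],z).round(1)
def Q(z,*uv): return plane('top',np.array(uv)/4+[150,210],z).round(1)
c=P(48,(208,112),(636,126),(632,240),(198,224));print('rim',c,c.mean(0))
print('pin top',P(90,(705,158)))
print('fork slot',P(40,(672,258),(697,258),(697,332),(672,332)))
print('handle top',P(95,(88,95),(88,190)))
print('pointer',P(48,(236,100)),'index',P(48,(109,70)))
t=Q(20,(97,48),(710,54),(710,246),(90,242));print('tray',t,t.mean(0))
for q in [[(268,102),(376,107),(374,182),(263,178)],[(421,107),(526,130),(513,202),(408,177)],[(574,94),(685,97),(683,174),(572,170)]]:
    k=Q(48,*q); print('coil',k.mean(0).round(1),k.tolist())
E
```

```text
rim [[ 672.9   49.4   48. ]
 [ 657.6 -190.3   48. ]
 [ 592.3 -184.6   48. ]
 [ 608.4   56.4   48. ]] [632.8   -67.275  48.   ]
pin top [[ 626.8 -218.1   90. ]]
fork slot [[ 583.2 -207.8   40. ]
 [ 582.8 -221.7   40. ]
 [ 540.9 -219.2   40. ]
 [ 541.3 -205.4   40. ]]
handle top [[670.2 112.2  95. ]
 [617.6 112.8  95. ]]
pointer [[679.4  33.5  48. ]] index [[699.1 105.   48. ]]
tray [[502.4 253.1  20. ]
 [489.7 -93.   20. ]
 [382.6 -88.6  20. ]
 [393.5 256.2  20. ]] [442.05   81.925  20.   ]
coil [443.6 124.   48. ] [[466.3, 152.4, 48.0], [462.0, 93.2, 48.0], [421.1, 94.9, 48.0], [424.9, 155.4, 48.0]]
coil [435.1  44.   48. ] [[461.4, 68.6, 48.0], [447.3, 11.5, 48.0], [408.4, 19.6, 48.0], [423.4, 76.4, 48.0]]
coil [443.9 -44.2  48. ] [[466.3, -15.2, 48.0], [463.1, -75.7, 48.0], [421.2, -73.0, 48.0], [424.9, -12.9, 48.0]]
```

```bash
python3 -m pendant '[{"dx":2.1,"dy":-3.3,"dz":0.5,"rz":-4},{"dx":2.1,"dy":-3.3,"dz":0.5,"rz":-4},{"dx":2.1,"dy":-3.3,"dz":0.5,"rz":-4},{"dx":2.1,"dy":-3.3,"dz":0.5,"rz":-4},{"dx":2.1,"dy":-3.3,"dz":0.5,"rz":-4},{"dx":2.1,"dy":-3.3,"dz":0.5,"rz":-4},{"dx":2.1,"dy":-3.3,"dz":0.5,"rz":-4},{"dx":2.1,"dy":-3.3,"dz":0.5,"rz":-4},{"dx":2.1,"dy":-3.3,"dz":0.5,"rz":-4},{"dx":2.1,"dy":-3.3,"dz":0.5,"rz":-4}]' 30
python3 -m pendant '[{"dx":2.1,"dy":-3.3,"dz":0.5,"rz":-4},{"dx":2.1,"dy":-3.3,"dz":0.5,"rz":-4},{"dx":2.1,"dy":-3.3,"dz":0.5,"rz":-4},{"dx":2.1,"dy":-3.3,"dz":0.5,"rz":-4},{"dx":2.1,"dy":-3.3,"dz":0.5,"rz":-4},{"dx":2.1,"dy":-3.3,"dz":0.5,"rz":-4},{"dx":2.1,"dy":-3.3,"dz":0.5,"rz":-4},{"dx":2.1,"dy":-3.3,"dz":0.5,"rz":-4},{"dx":2.1,"dy":-3.3,"dz":0.5,"rz":-4},{"dx":2.1,"dy":-3.3,"dz":0.5,"rz":-3}]'
python3 -m pendant '[{},{},{}]'
python3 - <<'E'
from h import *
snap('wrist','w1'); s,R=tool(); print(R.round(3),s['joints'].round(2),s['dq'].max())
E
```

```text
[[-0.    -0.248 -0.969]
 [-0.001 -0.969  0.248]
 [-1.     0.001 -0.   ]] [ 1.61  0.36  0.01 -0.   -1.22 -0.29] 0.003312008163255456invalid input at $[0]: expected keys dx, dy, dz, rx, ry, rz, fingers
invalid input at $[0]: expected keys dx, dy, dz, rx, ry, rz, fingers
invalid input at $[0]: expected keys dx, dy, dz, rx, ry, rz, fingers
```

View pics/w1.png

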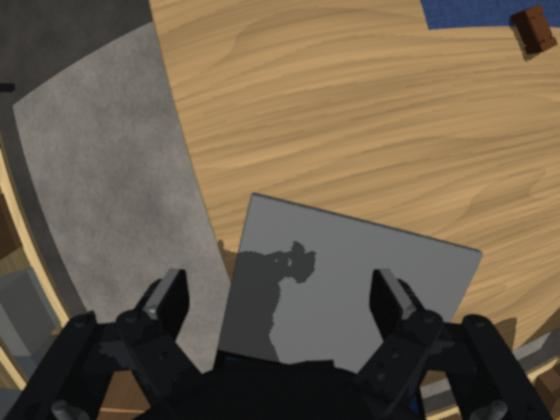

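The rows were refused because every key is required. The picture is the start view, unchanged.

```bash
python3 -m pendant '[{"dx":2.1,"dy":-3.3,"dz":0.5,"rx":0,"ry":0,"rz":-4,"fingers":1},{"dx":2.1,"dy":-3.3,"dz":0.5,"rx":0,"ry":0,"rz":-4,"fingers":1},{"dx":2.1,"dy":-3.3,"dz":0.5,"rx":0,"ry":0,"rz":-4,"fingers":1},{"dx":2.1,"dy":-3.3,"dz":0.5,"rx":0,"ry":0,"rz":-4,"fingers":1},{"dx":2.1,"dy":-3.3,"dz":0.5,"rx":0,"ry":0,"rz":-4,"fingers":1},{"dx":2.1,"dy":-3.3,"dz":0.5,"rx":0,"ry":0,"rz":-4,"fingers":1},{"dx":2.1,"dy":-3.3,"dz":0.5,"rx":0,"ry":0,"rz":-4,"fingers":1},{"dx":2.1,"dy":-3.3,"dz":0.5,"rx":0,"ry":0,"rz":-4,"fingers":1},{"dx":2.1,"dy":-3.3,"dz":0.5,"rx":0,"ry":0,"rz":-4,"fingers":1},{"dx":2.1,"dy":-3.3,"dz":0.5,"rx":0,"ry":0,"rz":-4,"fingers":1}]' 30
python3 -m pendant '[{"dx":2.1,"dy":-3.3,"dz":0.5,"rx":0,"ry":0,"rz":-4,"fingers":1},{"dx":2.1,"dy":-3.3,"dz":0.5,"rx":0,"ry":0,"rz":-4,"fingers":1},{"dx":2.1,"dy":-3.3,"dz":0.5,"rx":0,"ry":0,"rz":-4,"fingers":1},{"dx":2.1,"dy":-3.3,"dz":0.5,"rx":0,"ry":0,"rz":-4,"fingers":1},{"dx":2.1,"dy":-3.3,"dz":0.5,"rx":0,"ry":0,"rz":-4,"fingers":1},{"dx":2.1,"dy":-3.3,"dz":0.5,"rx":0,"ry":0,"rz":-4,"fingers":1},{"dx":2.1,"dy":-3.3,"dz":0.5,"rx":0,"ry":0,"rz":-4,"fingers":1},{"dx":2.1,"dy":-3.3,"dz":0.5,"rx":0,"ry":0,"rz":-4,"fingers":1},{"dx":2.1,"dy":-3.3,"dz":0.5,"rx":0,"ry":0,"rz":-4,"fingers":1},{"dx":2.1,"dy":-3.3,"dz":0.5,"rx":0,"ry":0,"rz":-3,"fingers":1},{"dx":0,"dy":0,"dz":0,"rx":0,"ry":0,"rz":0,"fingers":1}]' || true
python3 -m pendant '[{"dx":0,"dy":0,"dz":0,"rx":0,"ry":0,"rz":0,"fingers":1},{"dx":0,"dy":0,"dz":0,"rx":0,"ry":0,"rz":0,"fingers":1}]'
python3 - <<'E'
from h import *
snap('wrist','w1'); s,R=tool(); print(R.round(3),s['joints'].round(2),s['dq'].max())
E
```

```text
t: 1.03
position: [378.0, 322.0, 281.7]
eef_rot: [-0.983, 1.57, 1.207]
contact_force: [0.4, 1.3, 0.5]
width: 1.001
t: 1.2
position: [378.5, 322.3, 281.9]
eef_rot: [-1.067, 1.569, 1.122]
contact_force: [-0.7, 0.9, -0.5]
width: 1.001
[[ 0.    -0.814 -0.581]
 [ 0.001 -0.581  0.814]
 [-1.    -0.001  0.   ]] [ 1.1   0.03 -0.29 -0.   -1.25 -0.48] 0.0341043965145622invalid input at $: expected 1 to 10 rows
```

View pics/w1.png

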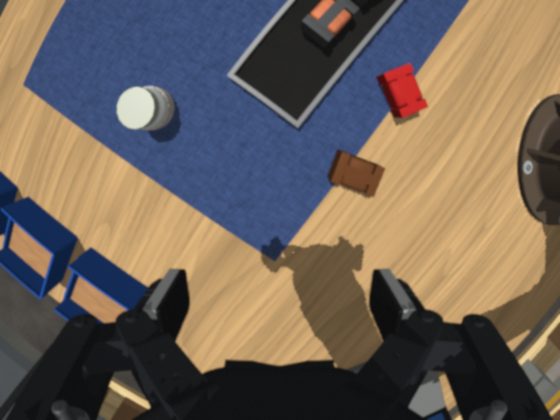

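The second batch (11 rows) was refused, so the arm is halfway. The view shows the jar at about (145,108) and the tray end. I'll run the rest.

```bash

python3 -m pendant '[{"dx":2.1,"dy":-3.3,"dz":0.5,"rx":0,"ry":0,"rz":-4,"fingers":1},{"dx":2.1,"dy":-3.3,"dz":0.5,"rx":0,"ry":0,"rz":-4,"fingers":1},{"dx":2.1,"dy":-3.3,"dz":0.5,"rx":0,"ry":0,"rz":-4,"fingers":1},{"dx":2.1,"dy":-3.3,"dz":0.5,"rx":0,"ry":0,"rz":-4,"fingers":1},{"dx":2.1,"dy":-3.3,"dz":0.5,"rx":0,"ry":0,"rz":-4,"fingers":1},{"dx":2.1,"dy":-3.3,"dz":0.5,"rx":0,"ry":0,"rz":-4,"fingers":1},{"dx":2.1,"dy":-3.3,"dz":0.5,"rx":0,"ry":0,"rz":-4,"fingers":1},{"dx":2.1,"dy":-3.3,"dz":0.5,"rx":0,"ry":0,"rz":-4,"fingers":1},{"dx":2.1,"dy":-3.3,"dz":0.5,"rx":0,"ry":0,"rz":-4,"fingers":1},{"dx":2.1,"dy":-3.3,"dz":0.5,"rx":0,"ry":0,"rz":-3,"fingers":1}]' || true
python3 -m pendant '[{"dx":0,"dy":0,"dz":0,"rx":0,"ry":0,"rz":0,"fingers":1},{"dx":0,"dy":0,"dz":0,"rx":0,"ry":0,"rz":0,"fingers":1},{"dx":0,"dy":0,"dz":0,"rx":0,"ry":0,"rz":0,"fingers":1}]'
python3 - <<'E'
from h import *
snap('wrist','w2'); s,R=tool(); print(R.round(3),s['joints'].round(2),s['dq'].max())
E
```

```text
t: 2.08
position: [588.5, -6.4, 331.0]
eef_rot: [1.632, 1.57, -3.14]
contact_force: [1.3, 1.1, -0.0]
width: 1.001
t: 2.33
position: [587.5, -5.2, 330.3]
eef_rot: [1.686, 1.569, -3.084]
contact_force: [0.3, 1.0, -0.4]
width: 1.0
[[-0.001 -0.998  0.057]
 [ 0.     0.057  0.998]
 [-1.     0.001 -0.   ]] [ 0.32  0.17 -0.02 -0.   -1.38 -0.38] 0.012869545063238385
```

View pics/w2.png

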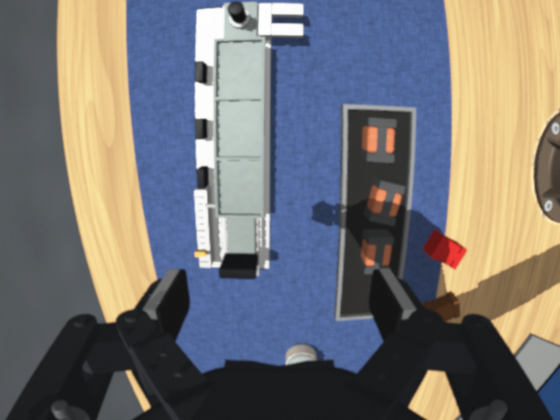

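```bash
python3 - <<'E'
from h import *
im=cv2.imread('pics/w2_raw.png')
cv2.imwrite('pics/w2a.png',cv2.resize(im[0:140,180:320],None,fx=4.2,fy=4.2,interpolation=cv2.INTER_CUBIC))
cv2.imwrite('pics/w2b.png',cv2.resize(im[140:285,180:320],None,fx=4.1,fy=4.1,interpolation=cv2.INTER_CUBIC))
E
```

```text
(no output)
```

View pics/w2a.png

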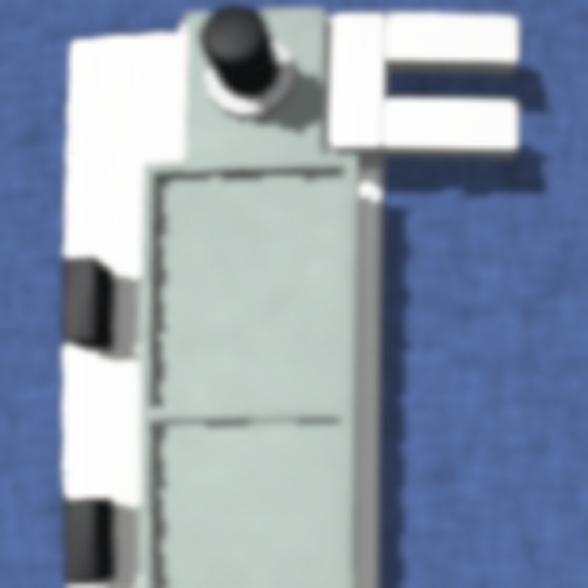

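View pics/w2b.png

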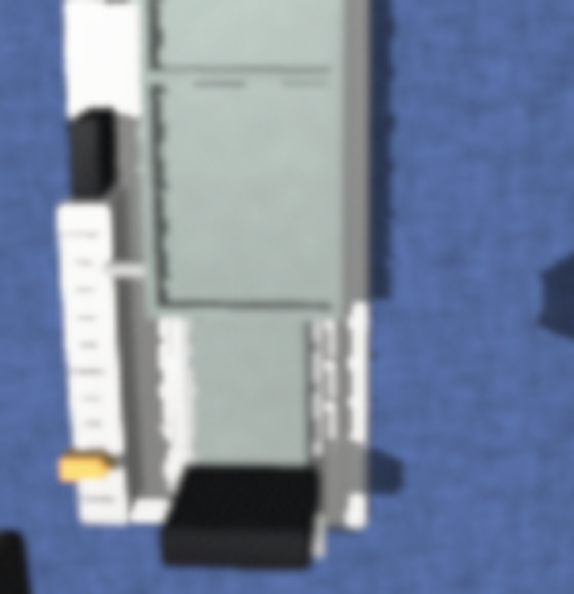

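```bash
python3 - <<'E'
from h import *
st=lst('w2')
A=lambda z,*uv: plane('wrist',np.array(uv)/4.2+[180,0],z,st).round(1)
B=lambda z,*uv: plane('wrist',np.array(uv)/4.1+[180,140],z,st).round(1)
a=np.r_[A(48,(147,163),(360,157)),B(48,(345,303),(153,310))];print(a,a.mean(0))
e=[a[3]-a[0],a[2]-a[1]]; print([np.degrees(np.arctan2(-v[0],v[1])) for v in e],[np.linalg.norm(v) for v in e])
print('collar',A(48,(203,75),(294,75),(248,117)),'grip top',A(90,(235,32)))
print('slot',A(40,(385,66),(385,97),(520,97),(520,66)))
print('ptr',B(48,(108,270)),'idx',B(48,(112,466)))
h=B(95,(164,535),(308,538),(313,567),(163,565));print('handle',h)
print('handle back edge top',B(95,(190,467),(320,467)))
E
```

```text
[[ 659.6 -191.3   48. ]
 [ 593.8 -186.5   48. ]
 [ 610.9   49.9   48. ]
 [ 676.1   48.5   48. ]] [635.1  -69.85  48.  ]
[np.float64(-3.936166112689998), np.float64(-4.137285788885943)] [np.float64(240.36699024616505), np.float64(237.01765757006376)]
collar [[ 640.7 -218.9   48. ]
 [ 612.5 -215.8   48. ]
 [ 627.4 -203.    48. ]] grip top [[ 625.5 -217.6   90. ]]
slot [[ 584.4 -219.2   40. ]
 [ 585.  -208.4   40. ]
 [ 542.9 -206.4   40. ]
 [ 542.2 -217.2   40. ]]
ptr [[690.1  33.5  48. ]] idx [[698.2 105.4  48. ]]
handle [[671.8 109.8  95. ]
 [625.4 112.8  95. ]
 [624.8 123.4  95. ]
 [673.6 120.7  95. ]]
handle back edge top [[660.4  86.2  95. ]
 [619.5  88.2  95. ]]
```

```bash

python3 -m pendant '[{"dx":0.55,"dy":-3.0,"dz":-1.5,"rx":0,"ry":0,"rz":-0.6,"fingers":1},{"dx":0.55,"dy":-3.0,"dz":-1.5,"rx":0,"ry":0,"rz":0,"fingers":1},{"dx":0.55,"dy":-3.0,"dz":-1.5,"rx":0,"ry":0,"rz":0,"fingers":1},{"dx":0.55,"dy":-3.0,"dz":-1.5,"rx":0,"ry":0,"rz":0,"fingers":1},{"dx":0.55,"dy":-3.0,"dz":-1.5,"rx":0,"ry":0,"rz":0,"fingers":0.8},{"dx":0.55,"dy":-3.0,"dz":-1.5,"rx":0,"ry":0,"rz":0,"fingers":0.8},{"dx":0.55,"dy":-3.0,"dz":-1.5,"rx":0,"ry":0,"rz":0,"fingers":0.8},{"dx":0,"dy":-0.2,"dz":0,"rx":0,"ry":0,"rz":0,"fingers":0.8},{"dx":0,"dy":0,"dz":0,"rx":0,"ry":0,"rz":0,"fingers":0.8},{"dx":0,"dy":0,"dz":0,"rx":0,"ry":0,"rz":0,"fingers":0.8}]' 40
python3 - <<'E'
from h import *
st=snap('wrist','w3'); print(st['position'],st['width'])
print(proj('wrist',[[626.3,-217.7,90],[626.3,-217.7,48],[562.5,-213.3,40]],st))
print(proj('wrist',st['position'],st))
E
```

```text
t: 3.22
position: [626.3, -216.8, 226.5]
eef_rot: [-1.563, 1.571, -0.06]
contact_force: [0.4, 1.1, 0.3]
width: 0.802
[ 626.26796245 -216.78436107  226.51151428] 0.8016335014222693
[[279.11353983 200.82198656]
 [279.10464793 190.17459152]
 [340.02278664 188.77049001]]
[[279.36057316 273.88577076]]
```

View pics/w3.png

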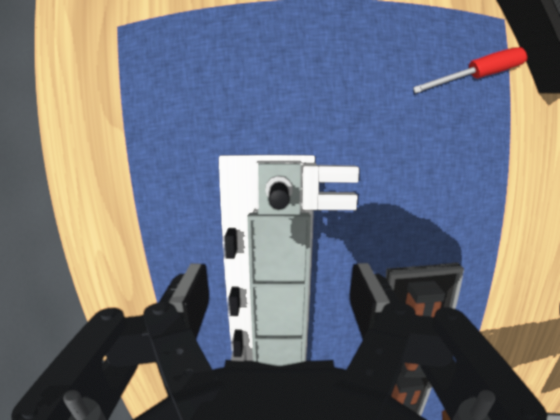

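```bash
python3 - <<'E'
from h import *
im=cv2.imread('pics/w3_raw.png')
cv2.imwrite('pics/w3a.png',cv2.resize(im[145:225,245:375],None,fx=6,fy=6,interpolation=cv2.INTER_CUBIC))
E
```

```text
(no output)
```

View pics/w3a.png

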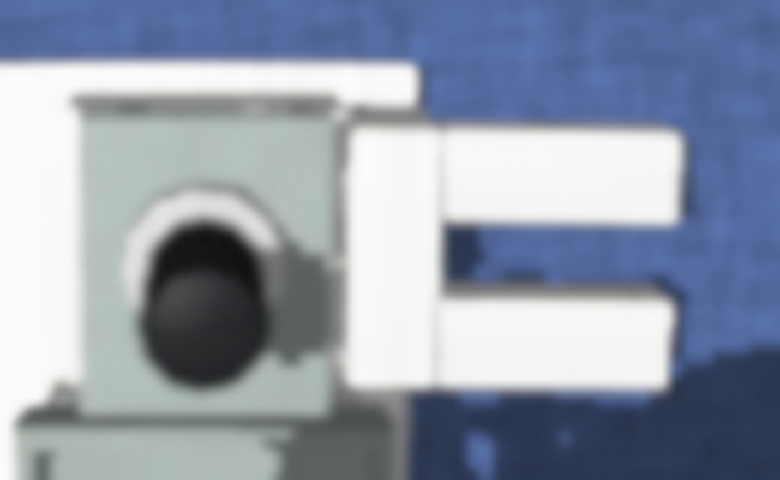

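```bash

python3 -m pendant '[{"dx":0,"dy":-0.2,"dz":-3.5,"rx":0,"ry":0,"rz":0,"fingers":0.7},{"dx":0,"dy":0,"dz":-3.5,"rx":0,"ry":0,"rz":0,"fingers":0.7},{"dx":0,"dy":0,"dz":-3.5,"rx":0,"ry":0,"rz":0,"fingers":0.7},{"dx":0,"dy":0,"dz":-3.5,"rx":0,"ry":0,"rz":0,"fingers":0.7},{"dx":0,"dy":0,"dz":-2,"rx":0,"ry":0,"rz":0,"fingers":0.7},{"dx":0,"dy":0,"dz":-1,"rx":0,"ry":0,"rz":0,"fingers":0.7},{"dx":0,"dy":0,"dz":0,"rx":0,"ry":0,"rz":0,"fingers":0.7},{"dx":0,"dy":0,"dz":0,"rx":0,"ry":0,"rz":0,"fingers":0.4},{"dx":0,"dy":0,"dz":0,"rx":0,"ry":0,"rz":0,"fingers":0.2},{"dx":0,"dy":0,"dz":0,"rx":0,"ry":0,"rz":0,"fingers":0.1}]' 40
python3 -m pendant '[{"dx":0,"dy":0,"dz":0,"rx":0,"ry":0,"rz":0,"fingers":0.05},{"dx":0,"dy":0,"dz":0,"rx":0,"ry":0,"rz":0,"fingers":0.05},{"dx":0,"dy":0,"dz":0,"rx":0,"ry":0,"rz":0,"fingers":0.05},{"dx":0,"dy":0,"dz":0,"rx":0,"ry":0,"rz":0,"fingers":0.05}]'
```

```text
t: 4.1
position: [627.5, -220.0, 58.7]
eef_rot: [-1.621, 1.567, -0.119]
contact_force: [0.1, -0.6, 0.3]
width: 0.281
t: 4.43
position: [627.3, -220.2, 58.5]
eef_rot: [-1.609, 1.567, -0.107]
contact_force: [-0.8, 1.8, 6.9]
width: 0.221
```

```bash

python3 -m pendant '[{"dx":0,"dy":0,"dz":0.5,"rx":0,"ry":0,"rz":0,"fingers":0.05},{"dx":0,"dy":0,"dz":1,"rx":0,"ry":0,"rz":0,"fingers":0.05},{"dx":0,"dy":0,"dz":1,"rx":0,"ry":0,"rz":0,"fingers":0.05},{"dx":0,"dy":0,"dz":1,"rx":0,"ry":0,"rz":0,"fingers":0.05},{"dx":0,"dy":0,"dz":1,"rx":0,"ry":0,"rz":0,"fingers":0.05},{"dx":0,"dy":0,"dz":1,"rx":0,"ry":0,"rz":0,"fingers":0.05},{"dx":0,"dy":0,"dz":0,"rx":0,"ry":0,"rz":0,"fingers":0.05},{"dx":0,"dy":0,"dz":0,"rx":0,"ry":0,"rz":0,"fingers":0.05}]' 40
python3 - <<'E'
from h import *
st=snap('wrist','w4'); print(st['position'],st['width'])
snap('side','s4',(300,180,440,330),4)
E
```

```text
t: 5.1
position: [626.5, -220.2, 112.3]
eef_rot: [-1.508, 1.569, -0.007]
contact_force: [0.6, 0.1, -1.3]
width: 0.221
[ 626.46926584 -220.15837058  112.30919618] 0.2207351865795412
```

View pics/w4.png

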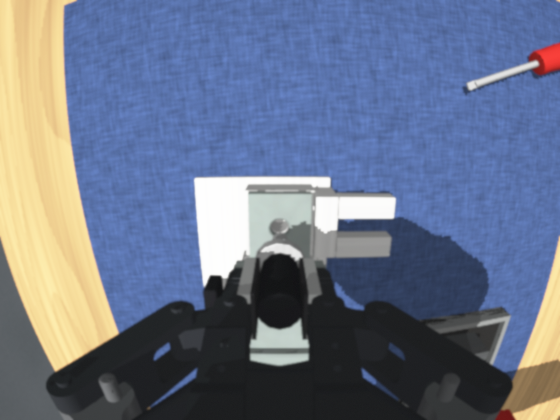

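View pics/s4.png

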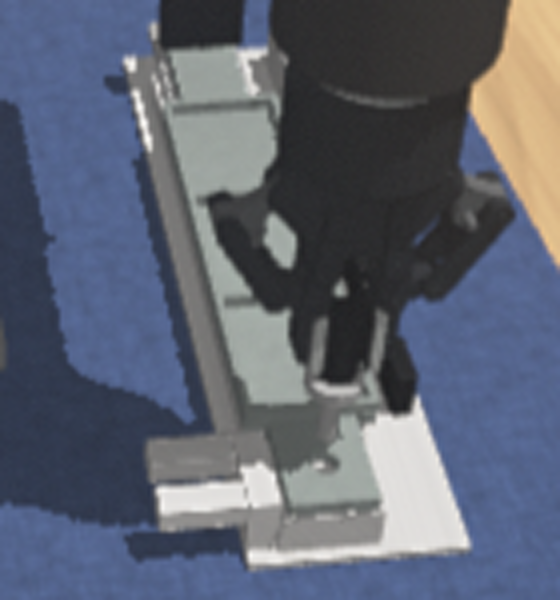

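```bash
python3 - <<'E'
from h import *
im=cv2.imread('pics/w4_raw.png')
cv2.imwrite('pics/w4a.png',cv2.resize(im[175:275,240:400],None,fx=5,fy=5,interpolation=cv2.INTER_CUBIC))
E
```

```text
(no output)
```

View pics/w4a.png

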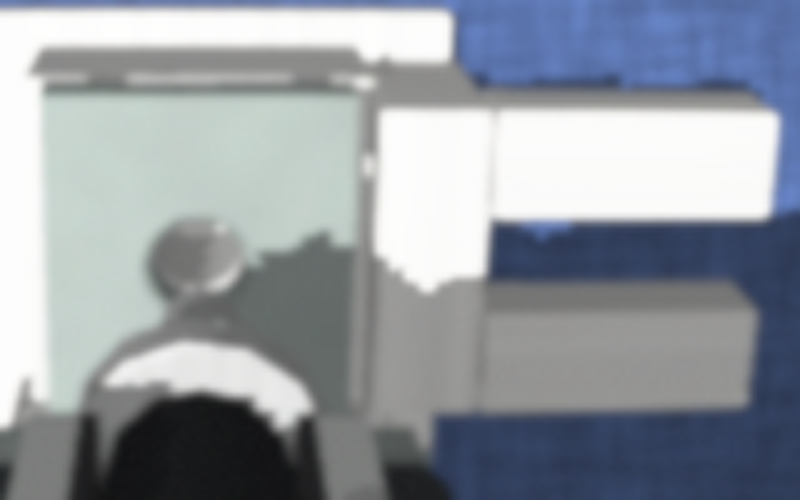

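```bash
python3 - <<'E'
from h import *
st=lst('w4')
A=lambda z,*uv: plane('wrist',np.array(uv)/5+[240,175],z,st).round(1)
print('bore',A(40,(197,256)));s=A(40,(492,220),(775,220),(755,310),(486,308));print(s,s.mean(0))
st=lst('w3')
A=lambda z,*uv: plane('wrist',np.array(uv)/6+[245,145],z,st).round(1)
print('grip',A(90,(205,325)));s=A(40,(443,223),(684,224),(678,295),(443,293));print(s,s.mean(0))
E
```

```text
bore [[ 626.5 -219.7   40. ]]
[[ 584.7 -222.1   40. ]
 [ 542.3 -219.    40. ]
 [ 544.8 -205.2   40. ]
 [ 585.7 -208.9   40. ]] [ 564.375 -213.8     40.   ]
grip [[ 626.1 -219.2   90. ]]
[[ 584.7 -221.7   40. ]
 [ 541.8 -219.1   40. ]
 [ 543.  -206.3   40. ]
 [ 585.2 -209.2   40. ]] [ 563.675 -214.075   40.   ]
```

```bash

python3 -m pendant '[{"dx":-1.5,"dy":0.12,"dz":0,"rx":0,"ry":0,"rz":0,"fingers":0.05},{"dx":-2,"dy":0.16,"dz":0,"rx":0,"ry":0,"rz":0,"fingers":0.05},{"dx":-2,"dy":0.15,"dz":0,"rx":0,"ry":0,"rz":0,"fingers":0.05},{"dx":-0.85,"dy":0.05,"dz":0,"rx":0,"ry":0,"rz":0,"fingers":0.05},{"dx":0,"dy":0,"dz":0,"rx":0,"ry":0,"rz":0,"fingers":0.05},{"dx":0,"dy":0,"dz":-1,"rx":0,"ry":0,"rz":0,"fingers":0.05},{"dx":0,"dy":0,"dz":-0.5,"rx":0,"ry":0,"rz":0,"fingers":0.05},{"dx":0,"dy":0,"dz":0,"rx":0,"ry":0,"rz":0,"fingers":0.05},{"dx":0,"dy":0,"dz":0,"rx":0,"ry":0,"rz":0,"fingers":0.05}]' 40
python3 - <<'E'
from h import *
st=snap('wrist','w5',(240,175,400,315),5); print(st['position'],st['width'])
E
```

```text
t: 5.95
position: [562.6, -215.3, 95.1]
eef_rot: [1.607, 1.569, 3.108]
contact_force: [-1.0, -0.1, -1.1]
width: 0.22
[ 562.60038937 -215.32528938   95.12830419] 0.21959500960296788
```

View pics/w5.png

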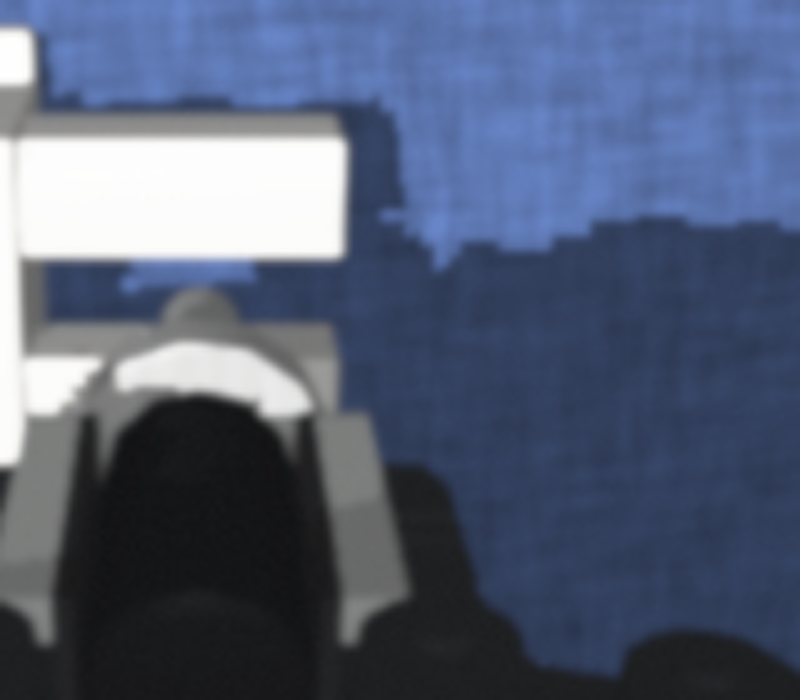

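```bash
python3 - <<'E'
from h import *
st=lst('w5')
A=lambda z,*uv: plane('wrist',np.array(uv)/5+[240,175],z,st).round(1)
print('tip front',A(42.6,(200,287),(163,320),(238,320)));print(A(40,(20,260),(345,260),(338,357),(25,352)))
E
```

```text
tip front [[ 561.9 -217.6   42.6]
 [ 567.  -213.4   42.6]
 [ 557.3 -212.7   42.6]]
[[ 585.  -222.    40. ]
 [ 542.9 -219.    40. ]
 [ 544.4 -205.4   40. ]
 [ 585.7 -209.1   40. ]]
```

```bash

python3 -m pendant '[{"dx":0,"dy":-0.1,"dz":0,"rx":0,"ry":0,"rz":0,"fingers":0.05},{"dx":0,"dy":0,"dz":-0.5,"rx":0,"ry":0,"rz":0,"fingers":0.05},{"dx":0,"dy":0,"dz":-0.5,"rx":0,"ry":0,"rz":0,"fingers":0.05},{"dx":0,"dy":0,"dz":0,"rx":0,"ry":0,"rz":0,"fingers":0.05}]' 40
python3 -m pendant '[{"dx":0,"dy":0,"dz":0,"rx":0,"ry":0,"rz":0,"fingers":0.05}]' 40
python3 - <<'E'
from h import *
st=snap('wrist','w6',(240,175,400,315),5); print(st['position'],st['width'])
E
```

```text
t: 6.33
position: [561.8, -216.2, 85.0]
eef_rot: [1.379, 1.569, 2.88]
contact_force: [0.0, 0.2, -1.1]
width: 0.218
t: 6.42
position: [562.2, -216.3, 85.8]
eef_rot: [1.563, 1.57, 3.065]
contact_force: [0.6, 0.5, -0.5]
width: 0.223
[ 562.16998509 -216.32696353   85.793472  ] 0.2232031221533569
```

View pics/w6.png

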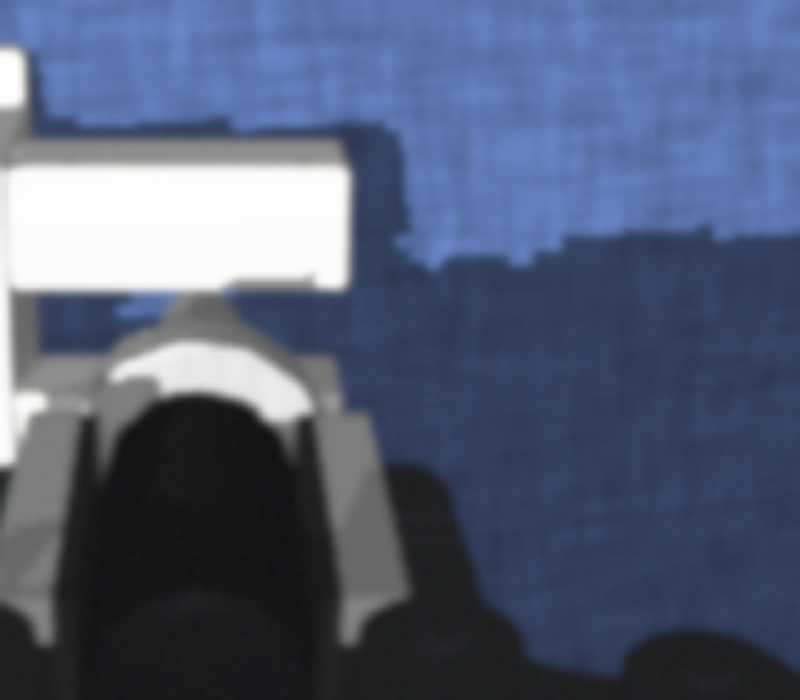

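```bash

python3 -m pendant '[{"dx":0,"dy":0,"dz":-0.7,"rx":0,"ry":0,"rz":0,"fingers":0.05},{"dx":0,"dy":0,"dz":-0.7,"rx":0,"ry":0,"rz":0,"fingers":0.05},{"dx":0,"dy":0,"dz":-0.7,"rx":0,"ry":0,"rz":0,"fingers":0.05},{"dx":0,"dy":0,"dz":0,"rx":0,"ry":0,"rz":0,"fingers":0.05},{"dx":0,"dy":0,"dz":0,"rx":0,"ry":0,"rz":0,"fingers":0.05}]' 40
python3 -m pendant '[{"dx":0,"dy":0,"dz":-0.5,"rx":0,"ry":0,"rz":0,"fingers":0.05},{"dx":0,"dy":0,"dz":0,"rx":0,"ry":0,"rz":0,"fingers":0.05}]' 40
```

```text
t: 6.88
position: [562.0, -216.3, 64.4]
eef_rot: [1.565, 1.569, 3.066]
contact_force: [0.4, 0.2, -1.0]
width: 0.225
t: 7.05
position: [562.3, -216.3, 59.6]
eef_rot: [1.292, 1.57, 2.793]
contact_force: [-1.3, -0.1, -0.1]
width: 0.217
```

```bash

python3 -m pendant '[{"dx":0,"dy":0,"dz":-0.1,"rx":0,"ry":0,"rz":0,"fingers":0.05},{"dx":0,"dy":0,"dz":0,"rx":0,"ry":0,"rz":0,"fingers":0.15},{"dx":0,"dy":0,"dz":0,"rx":0,"ry":0,"rz":0,"fingers":0.35},{"dx":0,"dy":0,"dz":0,"rx":0,"ry":0,"rz":0,"fingers":0.6},{"dx":0,"dy":0,"dz":0,"rx":0,"ry":0,"rz":0,"fingers":0.6},{"dx":0,"dy":0,"dz":0,"rx":0,"ry":0,"rz":0,"fingers":0.6}]' 40
python3 -m pendant '[{"dx":0,"dy":0,"dz":2,"rx":0,"ry":0,"rz":0,"fingers":0.7},{"dx":0,"dy":0,"dz":4,"rx":0,"ry":0,"rz":0,"fingers":0.7},{"dx":0,"dy":0,"dz":4,"rx":0,"ry":0,"rz":0,"fingers":0.7},{"dx":0,"dy":1,"dz":4,"rx":0,"ry":0,"rz":0,"fingers":0.9},{"dx":0,"dy":2,"dz":3.5,"rx":0,"ry":0,"rz":0,"fingers":0.9},{"dx":-0.5,"dy":3,"dz":2,"rx":0,"ry":0,"rz":0,"fingers":0.9},{"dx":-0.5,"dy":3,"dz":1.5,"rx":0,"ry":0,"rz":0,"fingers":0.9},{"dx":-0.5,"dy":3,"dz":1,"rx":0,"ry":0,"rz":0,"fingers":0.9},{"dx":0,"dy":0,"dz":0,"rx":0,"ry":0,"rz":0,"fingers":0.9},{"dx":0,"dy":0,"dz":0,"rx":0,"ry":0,"rz":0,"fingers":0.9}]' 25
python3 - <<'E'
from h import *
st=snap('wrist','w7'); print(st['position'],st['width'])
snap('side','s7',(300,180,440,330),4)
E
```

```text
t: 7.55
position: [562.7, -216.4, 59.6]
eef_rot: [-1.658, 1.57, -0.156]
contact_force: [-0.2, -0.6, -0.6]
width: 0.602
t: 8.38
position: [547.7, -94.9, 280.6]
eef_rot: [-1.302, 1.568, 0.202]
contact_force: [-0.6, -0.1, -0.7]
width: 0.899
[547.6837937  -94.92242939 280.58838784] 0.8993982763788064
```

View pics/w7.png

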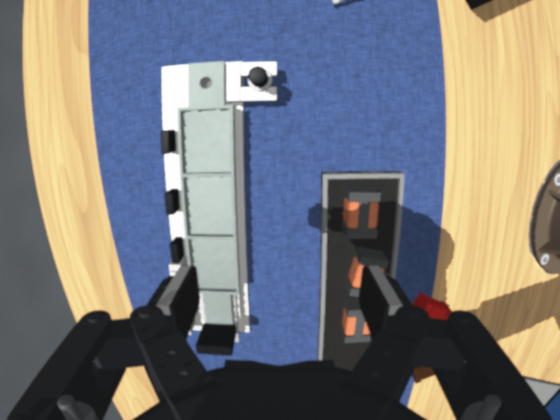

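View pics/s7.png

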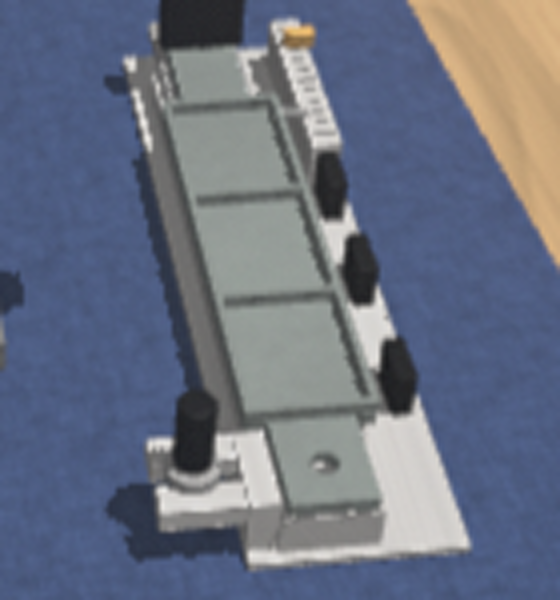

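```bash
python3 - <<'E'
from h import *
im=cv2.imread('pics/w7_raw.png')
cv2.imwrite('pics/w7a.png',cv2.resize(im[90:310,150:270],None,fx=2.7*1.35,fy=2.7,interpolation=cv2.INTER_CUBIC))
cv2.imwrite('pics/w7b.png',cv2.resize(im[165:365,310:410],None,fx=3,fy=3,interpolation=cv2.INTER_CUBIC))
E
```

```text
(no output)
```

View pics/w7a.png

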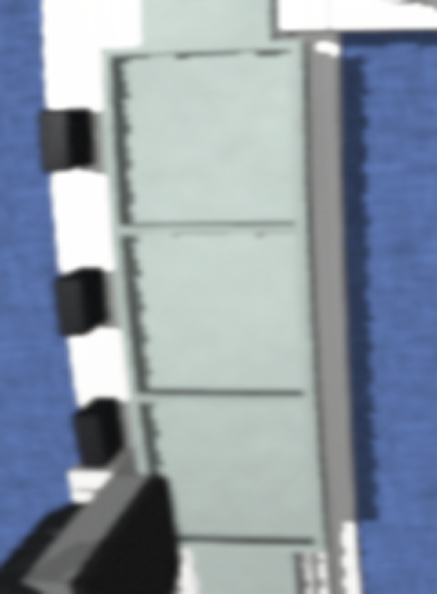

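View pics/w7b.png

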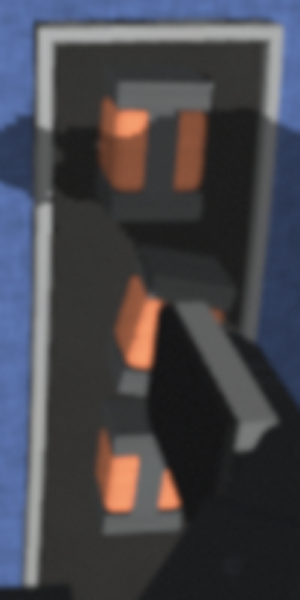

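```bash
python3 - <<'E'
from h import *
st=lst('w7')
A=lambda z,*uv: plane('wrist',np.array(uv)/[3.645,2.7]+[150,90],z,st).round(1)
a=A(48,(104,51),(303,39),(325,545));print(a)
d=a[2]-a[1]; print(np.degrees(np.arctan2(-d[0],d[1])),np.hypot(*d[:2]))
print('center',(a[0]+a[2])/2)
r=A(48,(120,231),(295,224),(140,396),(303,392));print(r, (r[0]+r[1])/2,(r[2]+r[3])/2)
B=lambda z,*uv: plane('wrist',np.array(uv)/3+[310,165],z,st).round(1)
k=B(48,(118,82),(214,83),(203,220),(110,220));print('coilC',k,k.mean(0))
print('tray corner',B(20,(37,25),(282,28)))
E
```

```text
[[ 660.  -190.2   48. ]
 [ 594.7 -187.9   48. ]
 [ 611.9   51.8   48. ]]
-4.104302032044254 240.3163123884852
center [635.95 -69.2   48.  ]
[[ 663.6 -109.9   48. ]
 [ 604.3 -108.    48. ]
 [ 668.3  -31.3   48. ]
 [ 610.   -30.    48. ]] [ 633.95 -108.95   48.  ] [639.15 -30.65  48.  ]
coilC [[464.9 -75.4  48. ]
 [424.2 -72.7  48. ]
 [427.4 -12.8  48. ]
 [468.4 -16.1  48. ]] [446.225 -44.25   48.   ]
tray corner [[493.6 -95.1  20. ]
 [383.5 -88.8  20. ]]
```

```bash

python3 -m pendant '[{"dx":-2.05,"dy":1.02,"dz":-3.2,"rx":0,"ry":0,"rz":0.6,"fingers":0.8},{"dx":-2.05,"dy":1.02,"dz":-3.2,"rx":0,"ry":0,"rz":0,"fingers":0.8},{"dx":-2.05,"dy":1.02,"dz":-3.2,"rx":0,"ry":0,"rz":0,"fingers":0.8},{"dx":-2.05,"dy":1.02,"dz":-3.2,"rx":0,"ry":0,"rz":0,"fingers":0.75},{"dx":-2.05,"dy":1.02,"dz":-3.2,"rx":0,"ry":0,"rz":0,"fingers":0.75},{"dx":0,"dy":0,"dz":0,"rx":0,"ry":0,"rz":0,"fingers":0.75},{"dx":0,"dy":0,"dz":0,"rx":0,"ry":0,"rz":0,"fingers":0.75}]' 20
python3 - <<'E'
from h import *
st=snap('wrist','w8',(200,170,360,310),5); print(st['position'],st['width'])
snap('top','t8')
E
```

```text
t: 9.07
position: [442.6, -46.4, 117.3]
eef_rot: [1.958, 1.566, -2.813]
contact_force: [0.7, -0.0, 0.4]
width: 0.754
[442.60701608 -46.43288719 117.29424309] 0.7540765158030086
```

View pics/w8.png

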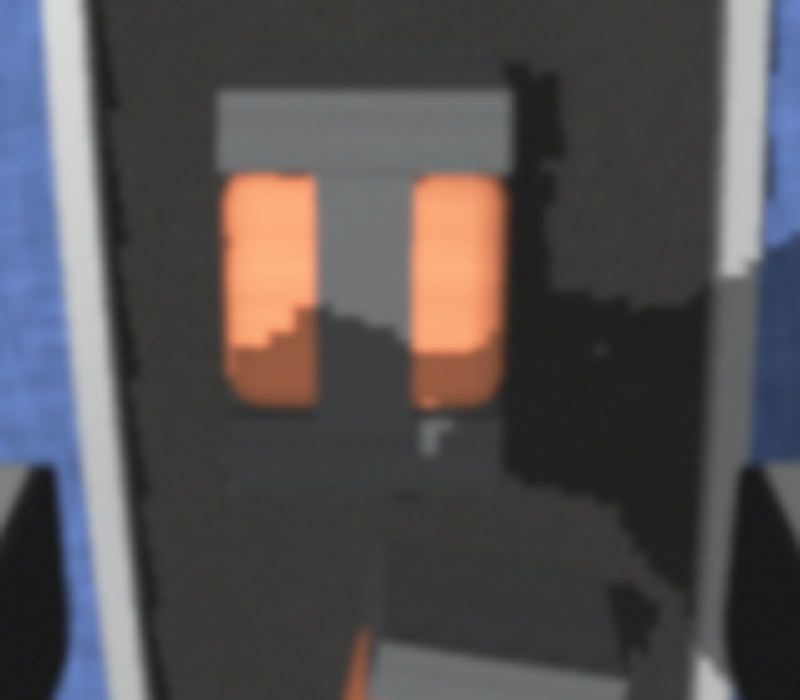

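View pics/t8.png

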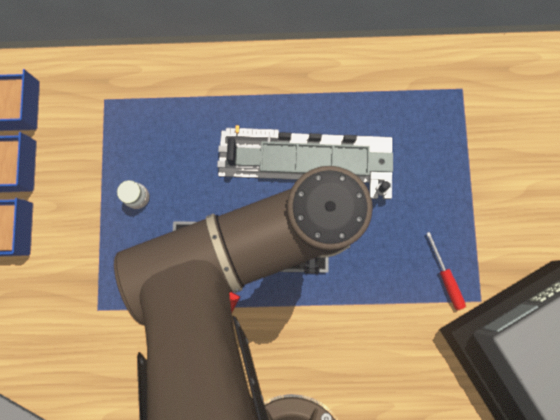

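```bash
python3 - <<'E'
from h import *
st=lst('w8')
k=plane('wrist',np.array([(217,90),(513,90),(500,492),(228,490)])/5+[200,170],48,st);print(k.round(1),k.mean(0))
print(Ro.from_euler('xyz',st['eef_rot']).as_matrix().round(3))
E
```

```text
[[464.6 -75.7  48. ]
 [425.  -73.2  48. ]
 [429.1 -13.7  48. ]
 [468.7 -16.4  48. ]] [446.84562358 -44.74179953  48.        ]
[[-0.005 -0.998  0.059]
 [-0.002  0.059  0.998]
 [-1.     0.005 -0.002]]
```

```bash

python3 -m pendant '[{"dx":0.35,"dy":0.2,"dz":-2.5,"rx":0,"ry":0,"rz":0,"fingers":0.75},{"dx":0,"dy":0,"dz":-3,"rx":0,"ry":0,"rz":0,"fingers":0.75},{"dx":0,"dy":0,"dz":-2.5,"rx":0,"ry":0,"rz":0,"fingers":0.75},{"dx":0,"dy":0,"dz":-1.2,"rx":0,"ry":0,"rz":0,"fingers":0.75},{"dx":0,"dy":0,"dz":-0.5,"rx":0,"ry":0,"rz":0,"fingers":0.7},{"dx":0,"dy":0,"dz":0,"rx":0,"ry":0,"rz":0,"fingers":0.6},{"dx":0,"dy":0,"dz":0,"rx":0,"ry":0,"rz":0,"fingers":0.55},{"dx":0,"dy":0,"dz":0,"rx":0,"ry":0,"rz":0,"fingers":0.5},{"dx":0,"dy":0,"dz":0,"rx":0,"ry":0,"rz":0,"fingers":0.45},{"dx":0,"dy":0,"dz":0,"rx":0,"ry":0,"rz":0,"fingers":0.4}]' 20
python3 -m pendant '[{"dx":0,"dy":0,"dz":0,"rx":0,"ry":0,"rz":0,"fingers":0.35},{"dx":0,"dy":0,"dz":0,"rx":0,"ry":0,"rz":0,"fingers":0.35},{"dx":0,"dy":0,"dz":0,"rx":0,"ry":0,"rz":0,"fingers":0.35},{"dx":0,"dy":0,"dz":0.3,"rx":0,"ry":0,"rz":0,"fingers":0.35},{"dx":0,"dy":0,"dz":0.7,"rx":0,"ry":0,"rz":0,"fingers":0.35},{"dx":0,"dy":0,"dz":1.5,"rx":0,"ry":0,"rz":0,"fingers":0.35},{"dx":0,"dy":0,"dz":2,"rx":0,"ry":0,"rz":0,"fingers":0.35},{"dx":0,"dy":0,"dz":0,"rx":0,"ry":0,"rz":0,"fingers":0.35}]'
python3 - <<'E'
from h import *
st=snap('wrist','w9',(200,170,360,310),5); print(st['position'],st['width'])
E
```

```text
t: 10.0
position: [449.4, -43.2, 23.4]
eef_rot: [-1.299, 1.569, 0.213]
contact_force: [-1.7, -1.4, 8.0]
width: 0.468
t: 10.67
position: [450.7, -42.8, 70.8]
eef_rot: [-1.297, 1.565, 0.216]
contact_force: [0.9, 0.9, -0.7]
width: 0.464
[450.68912921 -42.79958729  70.84513922] 0.4637872416333604
```

View pics/w9.png

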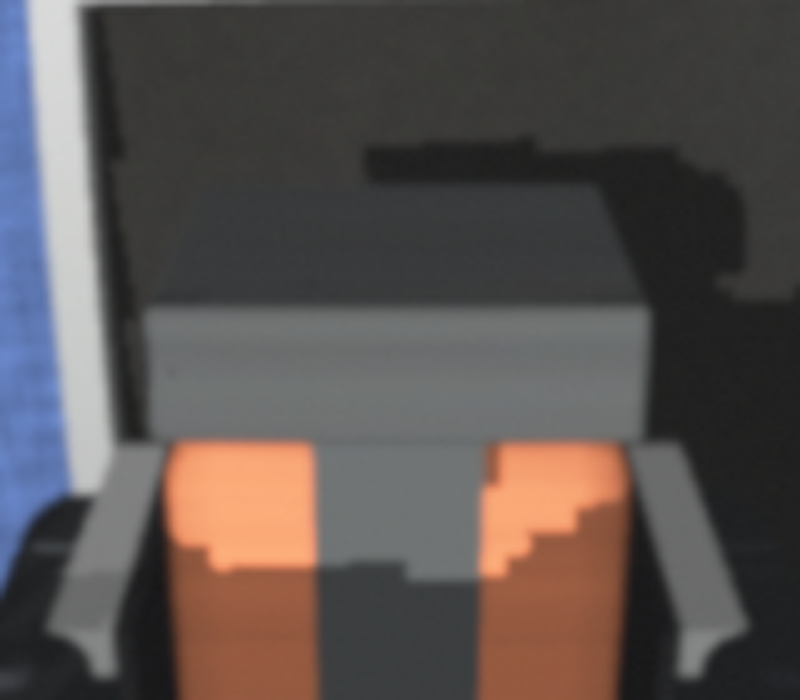

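```bash

python3 -m pendant '[{"dx":1,"dy":-0.6,"dz":1,"rx":0,"ry":0,"rz":-0.6,"fingers":0.35},{"dx":2,"dy":-1.17,"dz":1.5,"rx":0,"ry":0,"rz":0,"fingers":0.35},{"dx":3,"dy":-1.75,"dz":1,"rx":0,"ry":0,"rz":0,"fingers":0.35},{"dx":3,"dy":-1.75,"dz":0.4,"rx":0,"ry":0,"rz":0,"fingers":0.35},{"dx":3,"dy":-1.75,"dz":0,"rx":0,"ry":0,"rz":0,"fingers":0.35},{"dx":3,"dy":-1.75,"dz":0,"rx":0,"ry":0,"rz":0,"fingers":0.35},{"dx":2,"dy":-1.17,"dz":0,"rx":0,"ry":0,"rz":0,"fingers":0.35},{"dx":1,"dy":-0.6,"dz":0,"rx":0,"ry":0,"rz":0,"fingers":0.35},{"dx":0,"dy":0,"dz":0,"rx":0,"ry":0,"rz":0,"fingers":0.35},{"dx":0,"dy":0,"dz":0,"rx":0,"ry":0,"rz":0,"fingers":0.35}]'
python3 - <<'E'
from h import *
st=snap('wrist','w10'); print(st['position'],st['width'],tool()[1].round(3))
E
```

```text
t: 11.55
position: [627.9, -149.0, 104.9]
eef_rot: [1.505, 1.569, 3.005]
contact_force: [-1.1, -0.1, -2.0]
width: 0.46
[ 627.87022568 -148.98888385  104.87429628] 0.4604197454875094 [[-0.002 -0.998  0.07 ]
 [ 0.     0.07   0.998]
 [-1.     0.002  0.   ]]
```

View pics/w10.png

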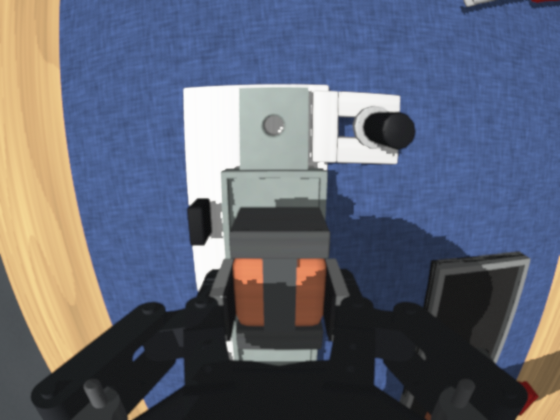

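```bash

python3 -m pendant '[{"dx":0.25,"dy":0.1,"dz":-1,"rx":0,"ry":0,"rz":0,"fingers":0.35},{"dx":0,"dy":0,"dz":-1.5,"rx":0,"ry":0,"rz":0,"fingers":0.35},{"dx":0,"dy":0,"dz":-1.2,"rx":0,"ry":0,"rz":0,"fingers":0.35},{"dx":0,"dy":0,"dz":-0.8,"rx":0,"ry":0,"rz":0,"fingers":0.35},{"dx":0,"dy":0,"dz":-0.5,"rx":0,"ry":0,"rz":0,"fingers":0.35},{"dx":0,"dy":0,"dz":-0.1,"rx":0,"ry":0,"rz":0,"fingers":0.35},{"dx":0,"dy":0,"dz":0,"rx":0,"ry":0,"rz":0,"fingers":0.35}]'
python3 -m pendant '[{"dx":0,"dy":0,"dz":-0.1,"rx":0,"ry":0,"rz":0,"fingers":0.35},{"dx":0,"dy":0,"dz":0,"rx":0,"ry":0,"rz":0,"fingers":0.35}]'
python3 -m pendant '[{"dx":0,"dy":0,"dz":-0.1,"rx":0,"ry":0,"rz":0,"fingers":0.35},{"dx":0,"dy":0,"dz":0,"rx":0,"ry":0,"rz":0,"fingers":0.35}]'
python3 - <<'E'
from h import *
st=snap('wrist','w11',(180,160,380,310),4); print(st['position'],st['width'])
E
```

```text
t: 12.18
position: [630.9, -147.7, 55.1]
eef_rot: [1.957, 1.57, -2.824]
contact_force: [0.1, 0.0, -1.0]
width: 0.469
t: 12.35
position: [631.4, -147.7, 54.8]
eef_rot: [-1.505, 1.57, -0.003]
contact_force: [1.1, -0.3, -1.6]
width: 0.464
t: 12.52
position: [631.2, -147.8, 53.6]
eef_rot: [-1.411, 1.57, 0.091]
contact_force: [-0.6, -0.8, -2.4]
width: 0.463
[ 631.20693491 -147.75041242   53.59660806] 0.46324840075292545
```

View pics/w11.png

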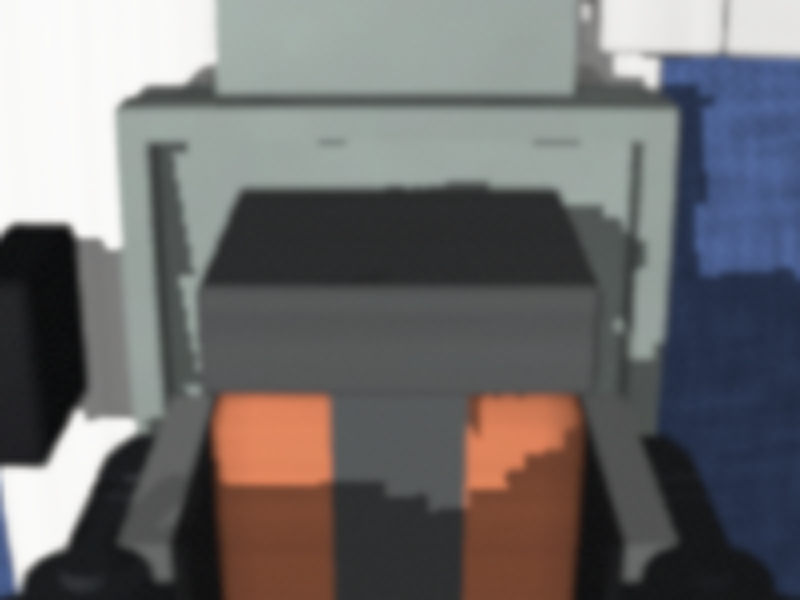

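```bash

python3 -m pendant '[{"dx":0,"dy":0,"dz":-0.1,"rx":0,"ry":0,"rz":0,"fingers":0.35},{"dx":0,"dy":0,"dz":0,"rx":0,"ry":0,"rz":0,"fingers":0.35}]'
python3 -m pendant '[{"dx":0,"dy":0,"dz":-0.1,"rx":0,"ry":0,"rz":0,"fingers":0.35},{"dx":0,"dy":0,"dz":0,"rx":0,"ry":0,"rz":0,"fingers":0.35}]'
python3 -m pendant '[{"dx":0,"dy":0,"dz":-0.1,"rx":0,"ry":0,"rz":0,"fingers":0.35},{"dx":0,"dy":0,"dz":0,"rx":0,"ry":0,"rz":0,"fingers":0.35}]'
```

```text
t: 12.73
position: [631.0, -147.8, 52.3]
eef_rot: [-0.712, 1.571, 0.789]
contact_force: [0.4, 0.4, -1.1]
width: 0.464
t: 12.9
position: [631.2, -147.8, 51.5]
eef_rot: [-1.93, 1.57, -0.429]
contact_force: [-1.3, -0.4, 0.9]
width: 0.464
t: 13.07
position: [631.2, -147.8, 51.5]
eef_rot: [-1.969, 1.57, -0.467]
contact_force: [-3.2, 1.4, 9.0]
width: 0.463
```

```bash

python3 -m pendant '[{"dx":0,"dy":0,"dz":0,"rx":0,"ry":0,"rz":0,"fingers":0.5},{"dx":0,"dy":0,"dz":0,"rx":0,"ry":0,"rz":0,"fingers":0.6},{"dx":0,"dy":0,"dz":0,"rx":0,"ry":0,"rz":0,"fingers":0.6},{"dx":0,"dy":0,"dz":1,"rx":0,"ry":0,"rz":0,"fingers":0.6},{"dx":0,"dy":0,"dz":3,"rx":0,"ry":0,"rz":0,"fingers":0.7},{"dx":0,"dy":0,"dz":3.5,"rx":0,"ry":0,"rz":0,"fingers":0.75},{"dx":-2.7,"dy":2.7,"dz":1,"rx":0,"ry":0,"rz":-5,"fingers":0.75},{"dx":-2.7,"dy":2.7,"dz":0,"rx":0,"ry":0,"rz":-5,"fingers":0.75},{"dx":-2.7,"dy":2.7,"dz":0,"rx":0,"ry":0,"rz":0,"fingers":0.75},{"dx":-2.7,"dy":2.7,"dz":0,"rx":0,"ry":0,"rz":0,"fingers":0.75}]' 20
python3 -m pendant '[{"dx":-2.7,"dy":2.7,"dz":0,"rx":0,"ry":0,"rz":0,"fingers":0.75},{"dx":-2.7,"dy":2.7,"dz":0,"rx":0,"ry":0,"rz":0,"fingers":0.75},{"dx":-2.5,"dy":2.4,"dz":0,"rx":0,"ry":0,"rz":0,"fingers":0.75},{"dx":-0.8,"dy":0.6,"dz":0,"rx":0,"ry":0,"rz":0,"fingers":0.75},{"dx":0,"dy":0,"dz":0,"rx":0,"ry":0,"rz":0,"fingers":0.75},{"dx":0,"dy":0,"dz":0,"rx":0,"ry":0,"rz":0,"fingers":0.75}]' 20
python3 - <<'E'
from h import *
st=snap('wrist','w12'); print(st['position'],st['width'],tool()[1].round(3))
E
```

```text
t: 13.9
position: [522.0, -39.0, 136.1]
eef_rot: [-1.039, 1.57, 0.287]
contact_force: [0.3, 1.2, 0.4]
width: 0.746
t: 14.4
position: [436.4, 44.9, 136.3]
eef_rot: [-0.936, 1.569, 0.393]
contact_force: [-0.2, 0.5, -0.3]
width: 0.757
[436.44674213  44.88325748 136.27274203] 0.7568664033018899 [[ 0.001 -0.971  0.24 ]
 [ 0.     0.24   0.971]
 [-1.    -0.001  0.001]]
```

View pics/w12.png

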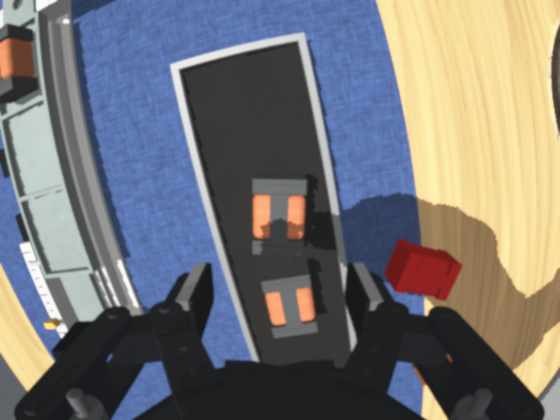

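```bash
python3 - <<'E'
from h import *
st=lst('w12')
im=cv2.imread('pics/w12_raw.png')
cv2.imwrite('pics/w12a.png',cv2.resize(im[165:345,220:340],None,fx=4,fy=4*.8,interpolation=cv2.INTER_CUBIC))
k=plane('wrist',[(253,180),(307,180),(305.5,253),(253,253)],48,st);print(k.round(1),k.mean(0))
E
```

```text
[[448.   11.9  48. ]
 [410.   21.2  48. ]
 [423.5  77.3  48. ]
 [463.2  67.5  48. ]] [436.18185934  44.45991498  48.        ]
```

View pics/w12a.png

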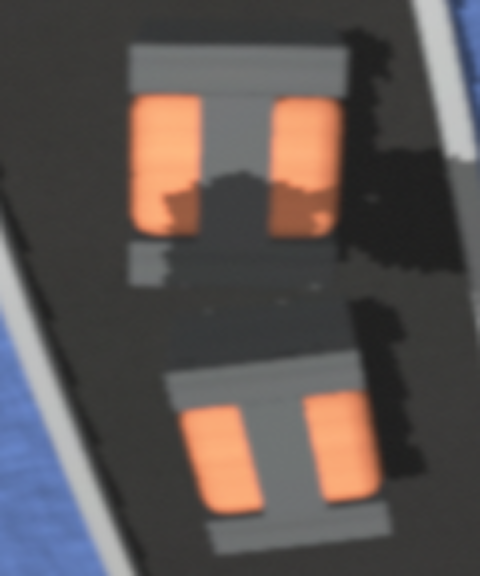

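```bash

python3 -m pendant '[{"dx":0,"dy":0,"dz":-3,"rx":0,"ry":0,"rz":0,"fingers":0.75},{"dx":0,"dy":0,"dz":-3.5,"rx":0,"ry":0,"rz":0,"fingers":0.75},{"dx":0,"dy":0,"dz":-3,"rx":0,"ry":0,"rz":0,"fingers":0.75},{"dx":0,"dy":0,"dz":-1.3,"rx":0,"ry":0,"rz":0,"fingers":0.75},{"dx":0,"dy":0,"dz":-0.6,"rx":0,"ry":0,"rz":0,"fingers":0.65},{"dx":0,"dy":0,"dz":0,"rx":0,"ry":0,"rz":0,"fingers":0.6},{"dx":0,"dy":0,"dz":0,"rx":0,"ry":0,"rz":0,"fingers":0.55},{"dx":0,"dy":0,"dz":0,"rx":0,"ry":0,"rz":0,"fingers":0.5},{"dx":0,"dy":0,"dz":0,"rx":0,"ry":0,"rz":0,"fingers":0.45},{"dx":0,"dy":0,"dz":0,"rx":0,"ry":0,"rz":0,"fingers":0.4}]' 20
python3 -m pendant '[{"dx":0,"dy":0,"dz":0,"rx":0,"ry":0,"rz":0,"fingers":0.35},{"dx":0,"dy":0,"dz":0,"rx":0,"ry":0,"rz":0,"fingers":0.35},{"dx":0,"dy":0,"dz":0,"rx":0,"ry":0,"rz":0,"fingers":0.35}]'
```

```text
t: 15.28
position: [437.0, 44.6, 22.4]
eef_rot: [-0.892, 1.568, 0.436]
contact_force: [0.9, -1.2, 4.1]
width: 0.467
t: 15.53
position: [437.0, 44.6, 22.4]
eef_rot: [-0.979, 1.568, 0.348]
contact_force: [1.3, -2.3, 6.8]
width: 0.466
```

```bash

python3 -m pendant '[{"dx":0,"dy":0,"dz":0.3,"rx":0,"ry":0,"rz":0,"fingers":0.35},{"dx":0,"dy":0,"dz":0.8,"rx":0,"ry":0,"rz":0,"fingers":0.35},{"dx":0,"dy":0,"dz":1.5,"rx":0,"ry":0,"rz":0,"fingers":0.35},{"dx":0.4,"dy":-0.2,"dz":2,"rx":0,"ry":0,"rz":0,"fingers":0.35},{"dx":1,"dy":-0.6,"dz":2,"rx":0,"ry":0,"rz":1,"fingers":0.35},{"dx":2,"dy":-1.1,"dz":1.2,"rx":0,"ry":0,"rz":2,"fingers":0.35},{"dx":3,"dy":-1.7,"dz":0.4,"rx":0,"ry":0,"rz":3,"fingers":0.35},{"dx":3.2,"dy":-1.8,"dz":0,"rx":0,"ry":0,"rz":2,"fingers":0.35},{"dx":3.2,"dy":-1.8,"dz":0,"rx":0,"ry":0,"rz":1,"fingers":0.35},{"dx":3,"dy":-1.8,"dz":0,"rx":0,"ry":0,"rz":1,"fingers":0.35}]' 20
python3 -m pendant '[{"dx":2.5,"dy":-1.5,"dz":0,"rx":0,"ry":0,"rz":0,"fingers":0.35},{"dx":1.5,"dy":-0.9,"dz":0,"rx":0,"ry":0,"rz":0,"fingers":0.35},{"dx":0,"dy":0,"dz":0,"rx":0,"ry":0,"rz":0,"fingers":0.35},{"dx":0,"dy":0,"dz":0,"rx":0,"ry":0,"rz":0,"fingers":0.35}]' 20
python3 - <<'E'
from h import *
st=snap('wrist','w13'); print(st['position'],st['width'],tool()[1].round(3))
E
```

```text
t: 16.37
position: [595.4, -46.6, 104.2]
eef_rot: [-0.95, 1.57, 0.553]
contact_force: [0.8, 0.8, -1.3]
width: 0.466
t: 16.7
position: [633.8, -70.3, 102.9]
eef_rot: [1.525, 1.569, 3.025]
contact_force: [-0.1, -0.4, -2.6]
width: 0.46
[633.82482911 -70.29210006 102.92994283] 0.46048991245335125 [[-0.001 -0.998  0.07 ]
 [ 0.     0.07   0.998]
 [-1.     0.001  0.   ]]
```

View pics/w13.png

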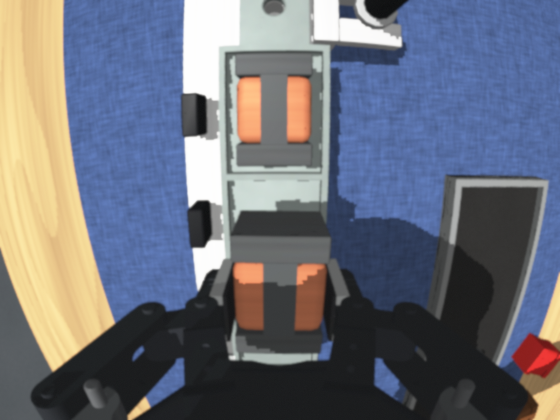

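```bash

python3 -m pendant '[{"dx":0.2,"dy":0.1,"dz":-1,"rx":0,"ry":0,"rz":0,"fingers":0.35},{"dx":0,"dy":0,"dz":-1.5,"rx":0,"ry":0,"rz":0,"fingers":0.35},{"dx":0,"dy":0,"dz":-1.2,"rx":0,"ry":0,"rz":0,"fingers":0.35},{"dx":0,"dy":0,"dz":-0.8,"rx":0,"ry":0,"rz":0,"fingers":0.35},{"dx":0,"dy":0,"dz":-0.5,"rx":0,"ry":0,"rz":0,"fingers":0.35},{"dx":0,"dy":0,"dz":-0.1,"rx":0,"ry":0,"rz":0,"fingers":0.35},{"dx":0,"dy":0,"dz":-0.1,"rx":0,"ry":0,"rz":0,"fingers":0.35},{"dx":0,"dy":0,"dz":0,"rx":0,"ry":0,"rz":0,"fingers":0.35}]'
python3 -m pendant '[{"dx":0,"dy":0,"dz":-0.1,"rx":0,"ry":0,"rz":0,"fingers":0.35},{"dx":0,"dy":0,"dz":0,"rx":0,"ry":0,"rz":0,"fingers":0.35}]'
```

```text
t: 17.42
position: [636.3, -68.6, 51.6]
eef_rot: [-1.569, 1.57, -0.067]
contact_force: [0.1, -0.6, -0.2]
width: 0.463
t: 17.58
position: [636.3, -68.7, 50.7]
eef_rot: [-1.319, 1.57, 0.182]
contact_force: [0.4, 0.9, -2.5]
width: 0.464
```

```bash

python3 -m pendant '[{"dx":0,"dy":0,"dz":-0.1,"rx":0,"ry":0,"rz":0,"fingers":0.35},{"dx":0,"dy":0,"dz":0,"rx":0,"ry":0,"rz":0,"fingers":0.35}]'
```

```text
t: 17.75
position: [636.4, -68.8, 50.5]
eef_rot: [-1.567, 1.57, -0.065]
contact_force: [-2.2, 1.9, 5.6]
width: 0.466
```

```bash

python3 -m pendant '[{"dx":0,"dy":0,"dz":0,"rx":0,"ry":0,"rz":0,"fingers":0.5},{"dx":0,"dy":0,"dz":0,"rx":0,"ry":0,"rz":0,"fingers":0.6},{"dx":0,"dy":0,"dz":0,"rx":0,"ry":0,"rz":0,"fingers":0.6},{"dx":0,"dy":0,"dz":1,"rx":0,"ry":0,"rz":0,"fingers":0.6},{"dx":0,"dy":0,"dz":3,"rx":0,"ry":0,"rz":0,"fingers":0.7},{"dx":0,"dy":0,"dz":3.5,"rx":0,"ry":0,"rz":0,"fingers":0.75},{"dx":-2.7,"dy":2.7,"dz":1,"rx":0,"ry":0,"rz":0,"fingers":0.75},{"dx":-2.7,"dy":2.7,"dz":0,"rx":0,"ry":0,"rz":0,"fingers":0.75},{"dx":-2.7,"dy":2.7,"dz":0,"rx":0,"ry":0,"rz":0,"fingers":0.75},{"dx":-2.7,"dy":2.7,"dz":0,"rx":0,"ry":0,"rz":0,"fingers":0.75}]' 20
python3 -m pendant '[{"dx":-2.7,"dy":2.7,"dz":0,"rx":0,"ry":0,"rz":0,"fingers":0.75},{"dx":-2.7,"dy":2.7,"dz":0,"rx":0,"ry":0,"rz":0,"fingers":0.75},{"dx":-2.5,"dy":2.4,"dz":0,"rx":0,"ry":0,"rz":0,"fingers":0.75},{"dx":-0.4,"dy":0.6,"dz":0,"rx":0,"ry":0,"rz":0,"fingers":0.75},{"dx":0,"dy":0,"dz":0,"rx":0,"ry":0,"rz":0,"fingers":0.75},{"dx":0,"dy":0,"dz":0,"rx":0,"ry":0,"rz":0,"fingers":0.75}]' 20
python3 - <<'E'
from h import *
st=snap('wrist','w14'); print(st['position'],st['width'],tool()[1].round(3))
im=cv2.imread('pics/w14_raw.png')
cv2.imwrite('pics/w14a.png',cv2.resize(im[165:285,200:360],None,fx=5,fy=5,interpolation=cv2.INTER_CUBIC))
E
```

```text
t: 18.58
position: [527.1, 40.0, 135.3]
eef_rot: [-1.09, 1.569, 0.41]
contact_force: [1.0, 1.2, 1.0]
width: 0.749
t: 19.08
position: [445.4, 123.9, 135.2]
eef_rot: [-0.965, 1.569, 0.538]
contact_force: [0.3, -0.1, -0.7]
width: 0.75
[445.40898818 123.88827307 135.18927469] 0.7497927720021462 [[ 0.001 -0.998  0.069]
 [ 0.     0.069  0.998]
 [-1.    -0.001  0.001]]
```

View pics/w14.png

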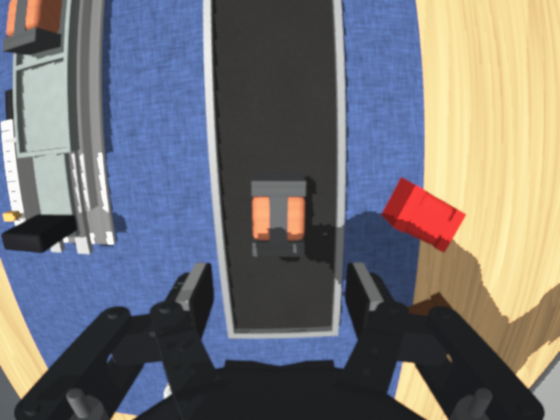

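View pics/w14a.png

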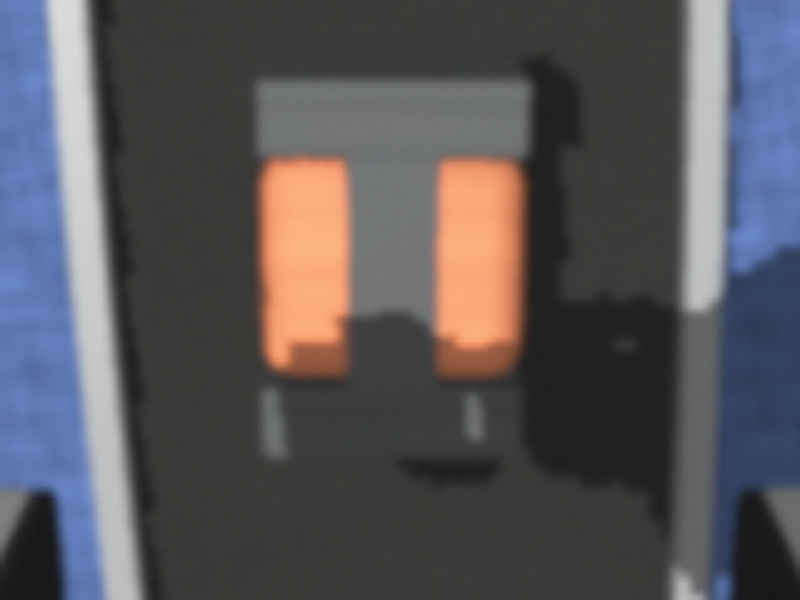

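```bash

python3 -m pendant '[{"dx":0,"dy":0.1,"dz":-3,"rx":0,"ry":0,"rz":0,"fingers":0.75},{"dx":0,"dy":0,"dz":-3.5,"rx":0,"ry":0,"rz":0,"fingers":0.75},{"dx":0,"dy":0,"dz":-3,"rx":0,"ry":0,"rz":0,"fingers":0.75},{"dx":0,"dy":0,"dz":-1.2,"rx":0,"ry":0,"rz":0,"fingers":0.75},{"dx":0,"dy":0,"dz":-0.5,"rx":0,"ry":0,"rz":0,"fingers":0.65},{"dx":0,"dy":0,"dz":0,"rx":0,"ry":0,"rz":0,"fingers":0.6},{"dx":0,"dy":0,"dz":0,"rx":0,"ry":0,"rz":0,"fingers":0.55},{"dx":0,"dy":0,"dz":0,"rx":0,"ry":0,"rz":0,"fingers":0.5},{"dx":0,"dy":0,"dz":0,"rx":0,"ry":0,"rz":0,"fingers":0.45},{"dx":0,"dy":0,"dz":0,"rx":0,"ry":0,"rz":0,"fingers":0.4}]' 20
python3 -m pendant '[{"dx":0,"dy":0,"dz":0,"rx":0,"ry":0,"rz":0,"fingers":0.35},{"dx":0,"dy":0,"dz":0,"rx":0,"ry":0,"rz":0,"fingers":0.35},{"dx":0,"dy":0,"dz":0,"rx":0,"ry":0,"rz":0,"fingers":0.35}]'
python3 - <<'E'
from h import *
st=lst('w14')
k=plane('wrist',np.array([(256,80),(532,80),(522,458),(262,458)])/5+[200,165],48,st);print(k.round(1),k.mean(0))
E
```

```text
t: 19.97
position: [446.0, 124.7, 23.5]
eef_rot: [-0.936, 1.568, 0.566]
contact_force: [2.4, -1.8, 3.5]
width: 0.464
t: 20.22
position: [446.1, 124.8, 23.5]
eef_rot: [-1.023, 1.568, 0.479]
contact_force: [0.9, -2.9, 7.5]
width: 0.468
[[463.8  93.8  48. ]
 [424.   96.5  48. ]
 [428.1 156.   48. ]
 [468.5 153.3  48. ]] [446.08051854 124.87545264  48.        ]
```

```bash

python3 -m pendant '[{"dx":0,"dy":0,"dz":0.3,"rx":0,"ry":0,"rz":0,"fingers":0.35},{"dx":0,"dy":0,"dz":0.8,"rx":0,"ry":0,"rz":0,"fingers":0.35},{"dx":0,"dy":0,"dz":1.5,"rx":0,"ry":0,"rz":0,"fingers":0.35},{"dx":0.4,"dy":-0.2,"dz":2,"rx":0,"ry":0,"rz":0,"fingers":0.35},{"dx":1,"dy":-0.6,"dz":2,"rx":0,"ry":0,"rz":0,"fingers":0.35},{"dx":2,"dy":-1.1,"dz":1.2,"rx":0,"ry":0,"rz":0,"fingers":0.35},{"dx":3,"dy":-1.7,"dz":0.4,"rx":0,"ry":0,"rz":0,"fingers":0.35},{"dx":3.2,"dy":-1.8,"dz":0,"rx":0,"ry":0,"rz":0,"fingers":0.35},{"dx":3.2,"dy":-1.8,"dz":0,"rx":0,"ry":0,"rz":0,"fingers":0.35},{"dx":3,"dy":-1.8,"dz":0,"rx":0,"ry":0,"rz":0,"fingers":0.35}]' 20
python3 -m pendant '[{"dx":2.4,"dy":-1.5,"dz":0,"rx":0,"ry":0,"rz":0,"fingers":0.35},{"dx":1.5,"dy":-0.9,"dz":0,"rx":0,"ry":0,"rz":0,"fingers":0.35},{"dx":0,"dy":0,"dz":0,"rx":0,"ry":0,"rz":0,"fingers":0.35},{"dx":0,"dy":0,"dz":0,"rx":0,"ry":0,"rz":0,"fingers":0.35}]' 20
python3 - <<'E'
from h import *
st=snap('wrist','w15'); print(st['position'],st['width'],tool()[1].round(3))
E
```

```text
t: 21.05
position: [604.2, 33.4, 105.1]
eef_rot: [-0.413, 1.57, 1.089]
contact_force: [0.7, 1.7, -1.9]
width: 0.466
t: 21.38
position: [641.7, 9.6, 103.8]
eef_rot: [1.64, 1.569, 3.14]
contact_force: [-0.3, -0.6, -2.7]
width: 0.462
[641.73721687   9.5714861  103.81815536] 0.46225407503125554 [[-0.001 -0.998  0.07 ]
 [ 0.     0.07   0.998]
 [-1.     0.001 -0.   ]]
```

View pics/w15.png

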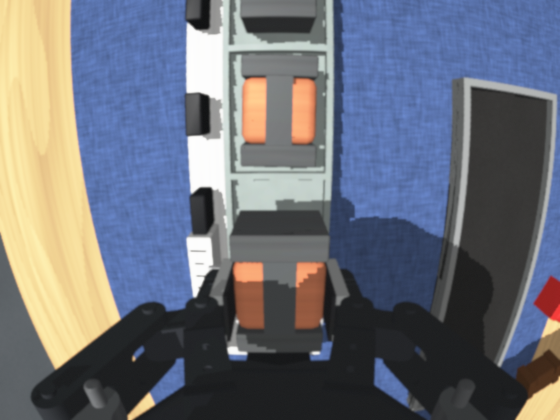

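Both placed coils sit squarely in their bays. The third is centred over the last bay and ready to lower.

```bash

python3 -m pendant '[{"dx":0,"dy":0.1,"dz":-1,"rx":0,"ry":0,"rz":0,"fingers":0.35},{"dx":0,"dy":0,"dz":-1.5,"rx":0,"ry":0,"rz":0,"fingers":0.35},{"dx":0,"dy":0,"dz":-1.2,"rx":0,"ry":0,"rz":0,"fingers":0.35},{"dx":0,"dy":0,"dz":-0.8,"rx":0,"ry":0,"rz":0,"fingers":0.35},{"dx":0,"dy":0,"dz":-0.5,"rx":0,"ry":0,"rz":0,"fingers":0.35},{"dx":0,"dy":0,"dz":-0.1,"rx":0,"ry":0,"rz":0,"fingers":0.35},{"dx":0,"dy":0,"dz":0,"rx":0,"ry":0,"rz":0,"fingers":0.35}]'
python3 -m pendant '[{"dx":0,"dy":0,"dz":-0.1,"rx":0,"ry":0,"rz":0,"fingers":0.35},{"dx":0,"dy":0,"dz":0,"rx":0,"ry":0,"rz":0,"fingers":0.35}]'
```

```text
t: 22.02
position: [641.9, 11.4, 53.0]
eef_rot: [2.138, 1.57, -2.643]
contact_force: [1.1, -0.4, -1.7]
width: 0.465
t: 22.18
position: [642.4, 11.4, 52.8]
eef_rot: [-1.258, 1.57, 0.244]
contact_force: [-0.5, 0.7, -1.4]
width: 0.466
```

```bash

python3 -m pendant '[{"dx":0,"dy":0,"dz":-0.1,"rx":0,"ry":0,"rz":0,"fingers":0.35},{"dx":0,"dy":0,"dz":0,"rx":0,"ry":0,"rz":0,"fingers":0.35}]'
```

```text
t: 22.35
position: [642.2, 11.3, 51.6]
eef_rot: [-1.176, 1.57, 0.326]
contact_force: [-0.2, -0.3, -1.6]
width: 0.464
```

```bash

python3 -m pendant '[{"dx":0,"dy":0,"dz":-0.1,"rx":0,"ry":0,"rz":0,"fingers":0.35},{"dx":0,"dy":0,"dz":0,"rx":0,"ry":0,"rz":0,"fingers":0.35}]'
python3 -m pendant '[{"dx":0,"dy":0,"dz":0,"rx":0,"ry":0,"rz":0,"fingers":0.5},{"dx":0,"dy":0,"dz":0,"rx":0,"ry":0,"rz":0,"fingers":0.6},{"dx":0,"dy":0,"dz":0,"rx":0,"ry":0,"rz":0,"fingers":0.6},{"dx":0,"dy":0,"dz":1,"rx":0,"ry":0,"rz":0,"fingers":0.6},{"dx":0,"dy":0,"dz":3,"rx":0,"ry":0,"rz":0,"fingers":0.7},{"dx":-1,"dy":0,"dz":3.5,"rx":0,"ry":0,"rz":0,"fingers":0.75},{"dx":-2,"dy":0,"dz":3.5,"rx":0,"ry":0,"rz":0,"fingers":0.75},{"dx":-2,"dy":0,"dz":3.5,"rx":0,"ry":0,"rz":0,"fingers":0.75},{"dx":-2,"dy":0,"dz":3.5,"rx":0,"ry":0,"rz":0,"fingers":0.75},{"dx":-2,"dy":0,"dz":3.5,"rx":0,"ry":0,"rz":0,"fingers":0.75}]' 20
python3 -m pendant '[{"dx":0,"dy":0,"dz":0,"rx":0,"ry":0,"rz":0,"fingers":0.75},{"dx":0,"dy":0,"dz":0,"rx":0,"ry":0,"rz":0,"fingers":0.75}]' 20
python3 - <<'E'
from h import *
st=snap('wrist','w16'); print(st['position'],st['width'])
snap('side','s16',(300,160,440,320),3.7)
E
```

```text
t: 22.52
position: [642.3, 11.2, 51.5]
eef_rot: [-1.544, 1.57, -0.042]
contact_force: [-3.7, 0.6, 6.1]
width: 0.459
t: 23.35
position: [550.9, 11.0, 267.7]
eef_rot: [-1.37, 1.57, 0.131]
contact_force: [0.3, 0.7, 0.4]
width: 0.746
t: 23.52
position: [552.4, 11.5, 269.5]
eef_rot: [-1.182, 1.564, 0.32]
contact_force: [0.3, 0.8, -1.1]
width: 0.752
[552.37399709  11.51456226 269.46107983] 0.7524805757418639
```

View pics/w16.png

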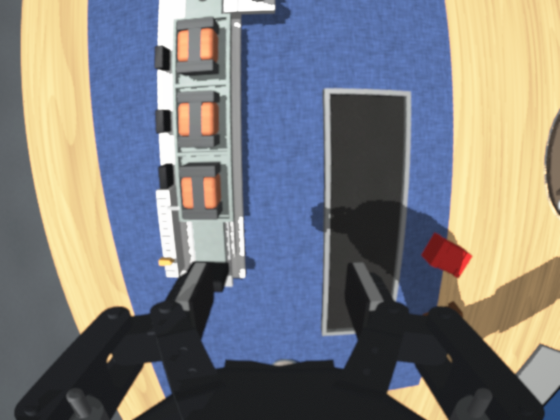

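View pics/s16.png

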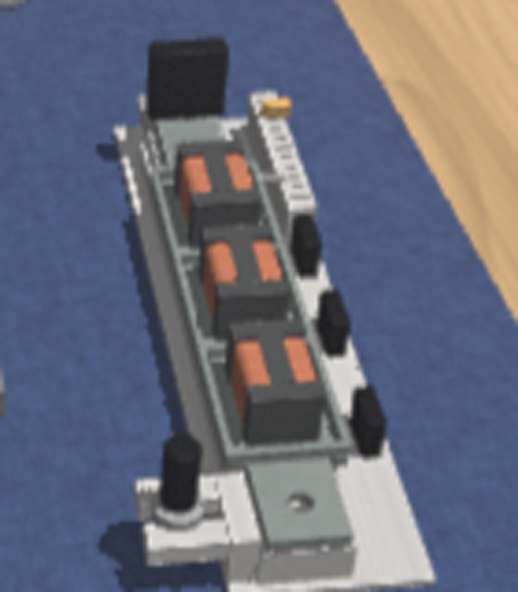

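```bash

python3 -m pendant '[{"dx":0.7,"dy":0.7,"dz":-0.2,"rx":0,"ry":0,"rz":7,"fingers":0.75},{"dx":0.7,"dy":0.7,"dz":-0.2,"rx":0,"ry":0,"rz":7,"fingers":0.75},{"dx":0.7,"dy":0.7,"dz":-0.2,"rx":0,"ry":0,"rz":7,"fingers":0.75},{"dx":0.7,"dy":0.7,"dz":-0.2,"rx":0,"ry":0,"rz":7,"fingers":0.75},{"dx":0.7,"dy":0.7,"dz":-0.2,"rx":0,"ry":0,"rz":7,"fingers":0.75},{"dx":0.7,"dy":0.7,"dz":-0.2,"rx":0,"ry":0,"rz":7,"fingers":0.75},{"dx":0.7,"dy":0.7,"dz":-0.2,"rx":0,"ry":0,"rz":7,"fingers":0.75},{"dx":0.7,"dy":0.7,"dz":-0.2,"rx":0,"ry":0,"rz":7,"fingers":0.75},{"dx":0.7,"dy":0.7,"dz":-0.2,"rx":0,"ry":0,"rz":7,"fingers":0.75},{"dx":0.7,"dy":0.7,"dz":-0.2,"rx":0,"ry":0,"rz":7,"fingers":0.75}]'
python3 -m pendant '[{"dx":0.7,"dy":0.8,"dz":-0.2,"rx":0,"ry":0,"rz":7,"fingers":0.6},{"dx":0.7,"dy":0.8,"dz":-0.2,"rx":0,"ry":0,"rz":7,"fingers":0.6},{"dx":0.7,"dy":0.8,"dz":-0.2,"rx":0,"ry":0,"rz":6,"fingers":0.6},{"dx":0.5,"dy":0.9,"dz":-0.2,"rx":0,"ry":0,"rz":0,"fingers":0.6},{"dx":0,"dy":0,"dz":0,"rx":0,"ry":0,"rz":0,"fingers":0.6},{"dx":0,"dy":0,"dz":0,"rx":0,"ry":0,"rz":0,"fingers":0.6}]'
python3 - <<'E'
from h import *
st=snap('wrist','w17'); print(st['position'],st['width'],tool()[1].round(3),st['joints'].round(2))
E
```

```text
t: 24.45
position: [622.1, 81.3, 243.1]
eef_rot: [0.806, 1.567, -2.748]
contact_force: [0.5, -0.1, 1.0]
width: 0.753
t: 24.95
position: [647.8, 114.5, 235.6]
eef_rot: [0.492, 1.568, -2.722]
contact_force: [-0.3, 0.5, 0.2]
width: 0.601
[647.8495722  114.47184562 235.64140483] 0.6007301766871073 [[-0.002 -0.072 -0.997]
 [-0.001 -0.997  0.072]
 [-1.     0.001  0.002]] [ 0.47  0.33 -0.02 -0.   -1.22  1.03]
```

View pics/w17.png

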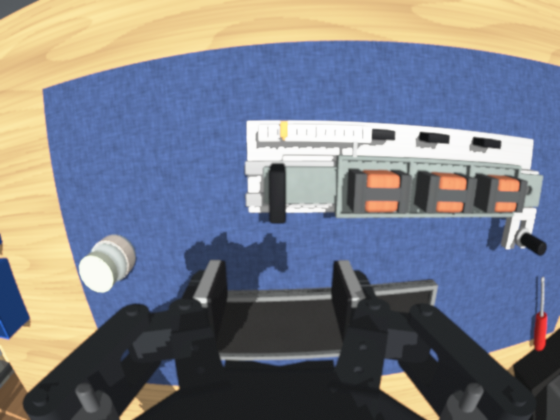

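```bash
python3 - <<'E'
from h import *
im=cv2.imread('pics/w17_raw.png')
cv2.imwrite('pics/w17a.png',cv2.resize(im[115:227,240:370],None,fx=6,fy=5,interpolation=cv2.INTER_CUBIC))
E
```

```text
(no output)
```

View pics/w17a.png

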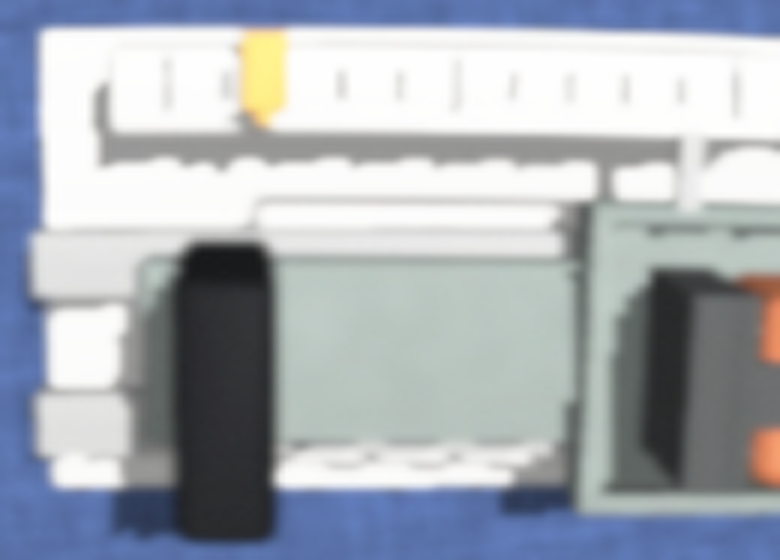

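```bash
python3 - <<'E'
from h import *
st=lst('w17')
A=lambda z,*uv: plane('wrist',np.array(uv)/[6,5]+[240,115],z,st)
u=np.array([.0698,.9976])
for zi in(44,48):
  p=A(48,(692,138))[0];i=A(zi,(264,124))[0];print(zi,p.round(1),i.round(1),'gap along u',(i-p)[:2]@u)
t=A(38,(167,80),(227,80),(457,80),(737,75));print((t[:,:2]@u).round(1))
h=A(95,(180,283),(270,283),(270,538),(182,538));print(h.round(1),h.mean(0))
E
```

```text
44 [691.6  32.3  48. ] [698.2 105.5  44. ] gap along u 73.48296187825207
48 [691.6  32.3  48. ] [698.5 105.5  48. ] gap along u 73.5473034895522
[170.6 160.3 120.4  70.3]
[[674.8 120.3  95. ]
 [673.9 107.1  95. ]
 [626.5 110.4  95. ]
 [627.5 123.8  95. ]] [650.66270022 115.42331104  95.        ]
```

```bash

python3 -m pendant '[{"dx":0.2,"dy":0.05,"dz":-3.5,"rx":0,"ry":0,"rz":0,"fingers":0.6},{"dx":0,"dy":0,"dz":-3.5,"rx":0,"ry":0,"rz":0,"fingers":0.6},{"dx":0,"dy":0,"dz":-3.5,"rx":0,"ry":0,"rz":0,"fingers":0.6},{"dx":0,"dy":0,"dz":-3.5,"rx":0,"ry":0,"rz":0,"fingers":0.6},{"dx":0,"dy":0,"dz":-2,"rx":0,"ry":0,"rz":0,"fingers":0.6},{"dx":0,"dy":0,"dz":-1.2,"rx":0,"ry":0,"rz":0,"fingers":0.6},{"dx":0,"dy":0,"dz":0,"rx":0,"ry":0,"rz":0,"fingers":0.5},{"dx":0,"dy":0,"dz":0,"rx":0,"ry":0,"rz":0,"fingers":0.4},{"dx":0,"dy":0,"dz":0,"rx":0,"ry":0,"rz":0,"fingers":0.3},{"dx":0,"dy":0,"dz":0,"rx":0,"ry":0,"rz":0,"fingers":0.2}]' 60
python3 -m pendant '[{"dx":0,"dy":0,"dz":0,"rx":0,"ry":0,"rz":0,"fingers":0.1},{"dx":0,"dy":0,"dz":0,"rx":0,"ry":0,"rz":0,"fingers":0.05},{"dx":0,"dy":0,"dz":0,"rx":0,"ry":0,"rz":0,"fingers":0.05},{"dx":0,"dy":0,"dz":0,"rx":0,"ry":0,"rz":0,"fingers":0.05}]'
python3 - <<'E'
from h import *
st=snap('wrist','w18'); print(st['position'],st['width'],tool()[1].round(3))
E
```

```text
t: 25.83
position: [651.3, 115.2, 67.5]
eef_rot: [-2.703, 1.567, 0.37]
contact_force: [-0.1, 0.1, 1.6]
width: 0.205
t: 26.17
position: [651.3, 115.7, 67.6]
eef_rot: [-2.67, 1.567, 0.403]
contact_force: [-2.1, 1.5, 7.3]
width: 0.178
[651.29932862 115.65636892  67.5965161 ] 0.17767813942438898 [[ 0.004 -0.069 -0.998]
 [ 0.002 -0.998  0.069]
 [-1.    -0.002 -0.003]]
```

View pics/w18.png

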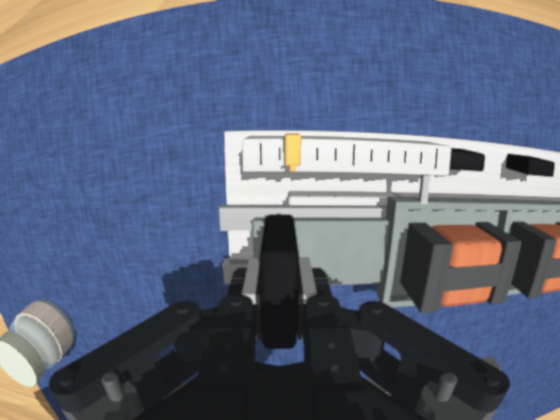

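```bash
cat > gap.py <<'E'
from h import *
import sys
def crop(name,x0=230,y0=125,x1=440,y1=215,s=3.7):
    im=cv2.imread(f'pics/{name}_raw.png'); cv2.imwrite(f'pics/{name}a.png',cv2.resize(im[y0:y1,x0:x1],None,fx=s,fy=s,interpolation=cv2.INTER_CUBIC))
E
python3 -c "
from gap import *
crop('w18')"
```

```text
(no output)
```

View pics/w18a.png

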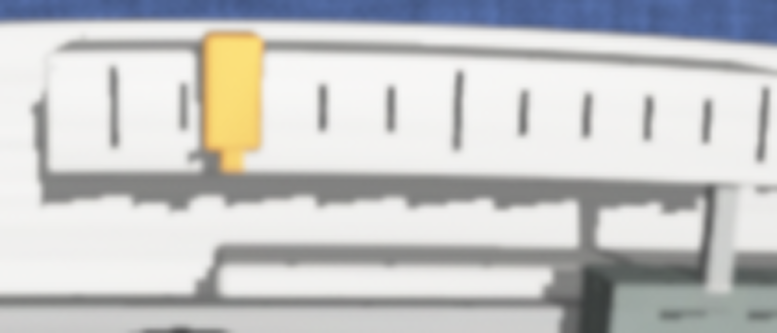

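```bash
python3 - <<'E'
from h import *
st=lst('w18')
A=lambda z,*uv: plane('wrist',np.array(uv)/3.7+[230,125],z,st)
u=np.array([.0698,.9976])
p=A(48,(726,190))[0]
for zi in(42,45,48):
  i=A(zi,(232,170))[0];print(zi,p.round(1),i.round(1),'gap',(i-p)[:2]@u)
t=A(38,(113,105),(183,105),(322,105),(458,110),(765,125));print((t[:,:2]@u).round(1))
E
```

```text
42 [692.2  32.6  48. ] [697.6 105.3  42. ] gap 72.8751680154913
45 [692.2  32.6  48. ] [698.1 105.4  45. ] gap 72.99715533911083
48 [692.2  32.6  48. ] [698.6 105.5  48. ] gap 73.11914266273037
[170.8 160.7 140.7 120.5  70. ]
```

```bash

python3 -m pendant '[{"dx":0.01,"dy":0.2,"dz":0,"rx":0,"ry":0,"rz":0,"fingers":0.05},{"dx":0.04,"dy":0.5,"dz":0,"rx":0,"ry":0,"rz":0,"fingers":0.05},{"dx":0.06,"dy":0.8,"dz":0,"rx":0,"ry":0,"rz":0,"fingers":0.05},{"dx":0.07,"dy":1,"dz":0,"rx":0,"ry":0,"rz":0,"fingers":0.05},{"dx":0.07,"dy":1,"dz":0,"rx":0,"ry":0,"rz":0,"fingers":0.05},{"dx":0.07,"dy":1,"dz":0,"rx":0,"ry":0,"rz":0,"fingers":0.05},{"dx":0.06,"dy":0.8,"dz":0,"rx":0,"ry":0,"rz":0,"fingers":0.05},{"dx":0.04,"dy":0.6,"dz":0,"rx":0,"ry":0,"rz":0,"fingers":0.05},{"dx":0.02,"dy":0.3,"dz":0,"rx":0,"ry":0,"rz":0,"fingers":0.05},{"dx":0,"dy":0,"dz":0,"rx":0,"ry":0,"rz":0,"fingers":0.05}]' 80
python3 -m pendant '[{"dx":0,"dy":0,"dz":0,"rx":0,"ry":0,"rz":0,"fingers":0.05},{"dx":0,"dy":0,"dz":0,"rx":0,"ry":0,"rz":0,"fingers":0.05}]'
python3 - <<'E'
from gap import *
st=snap('wrist','w19'); print(st['position'],st['width'],st['contact_force']); crop('w19',250,125,400,215,5)
E
```

```text
t: 27.05
position: [655.5, 176.0, 67.6]
eef_rot: [2.75, 1.568, -0.46]
contact_force: [0.8, -8.4, 7.1]
width: 0.17
t: 27.22
position: [655.4, 175.3, 67.7]
eef_rot: [2.726, 1.568, -0.485]
contact_force: [-0.1, -7.5, 7.9]
width: 0.173
[655.44312836 175.27747235  67.65990371] 0.17289190334779656 [-0.13751493 -7.51056548  7.85490323]
```

View pics/w19a.png

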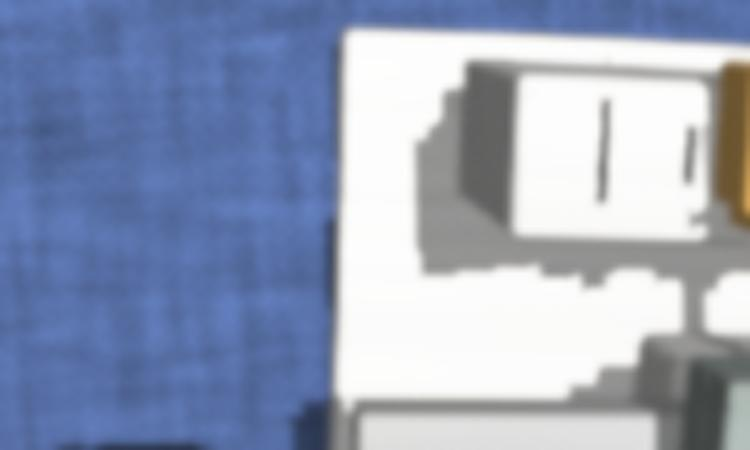

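Camera moves with the sled, so I'll crop further right.

```bash
python3 - <<'E'
from gap import *
crop('w19',380,125,500,215,6)
E
```

```text
(no output)
```

View pics/w19a.png

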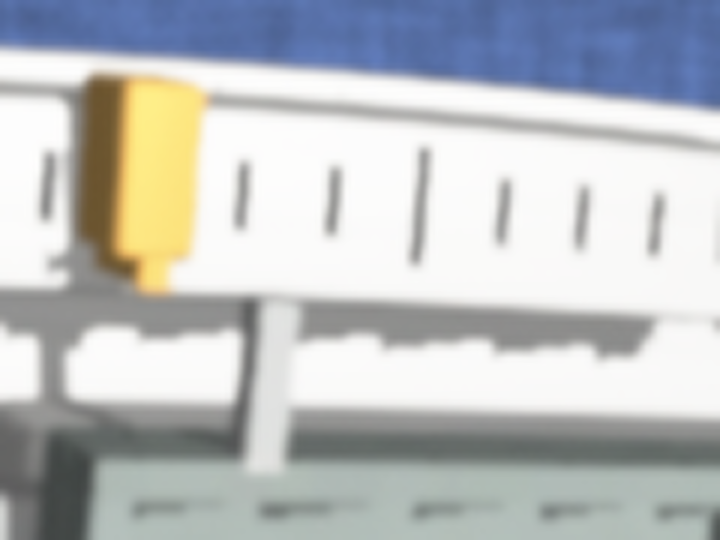

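```bash
python3 - <<'E'
from h import *
st=lst('w19')
A=lambda z,*uv: plane('wrist',np.array(uv)/6+[380,125],z,st)
u=np.array([.0698,.9976])
p=A(48,(280,305))[0]
for zi in(42,45,48):
  i=A(zi,(155,290))[0];print(zi,p.round(1),i.round(1),'gap',(i-p)[:2]@u)
E
```

```text
42 [696.5  91.8  48. ] [697.2 102.1  42. ] gap 10.274194191675988
45 [696.5  91.8  48. ] [697.8 103.3  45. ] gap 11.523481046311684
48 [696.5  91.8  48. ] [698.4 104.5  48. ] gap 12.772767900947377
```

```bash

python3 -m pendant '[{"dx":0.02,"dy":0.3,"dz":0,"rx":0,"ry":0,"rz":0,"fingers":0.05},{"dx":0.03,"dy":0.4,"dz":0,"rx":0,"ry":0,"rz":0,"fingers":0.05},{"dx":0.02,"dy":0.3,"dz":0,"rx":0,"ry":0,"rz":0,"fingers":0.05},{"dx":0.01,"dy":0.2,"dz":0,"rx":0,"ry":0,"rz":0,"fingers":0.05},{"dx":0,"dy":0,"dz":0,"rx":0,"ry":0,"rz":0,"fingers":0.05},{"dx":0,"dy":0,"dz":0,"rx":0,"ry":0,"rz":0,"fingers":0.05}]'
python3 - <<'E'
from gap import *
st=snap('wrist','w20'); print(st['position'],st['width'],st['contact_force']); crop('w20',380,125,500,215,6)
snap('side','s20',(320,150,440,250),6)
snap('top','t20',(205,110,305,190),7)
E
```

```text
t: 27.77
position: [656.2, 187.0, 67.6]
eef_rot: [2.557, 1.568, -0.654]
contact_force: [1.1, -9.5, 7.0]
width: 0.172
[656.23572505 186.96977897  67.6446531 ] 0.17196877808879657 [ 1.12476658 -9.54513254  7.02795465]
```

View pics/w20a.png

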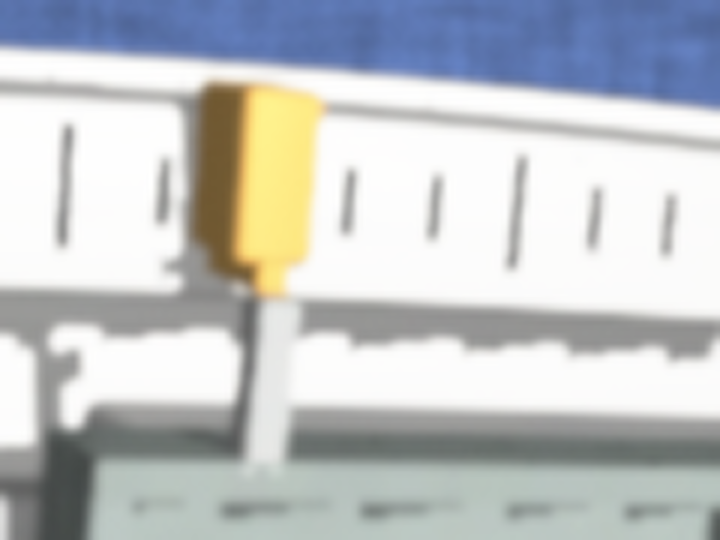

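View pics/s20.png

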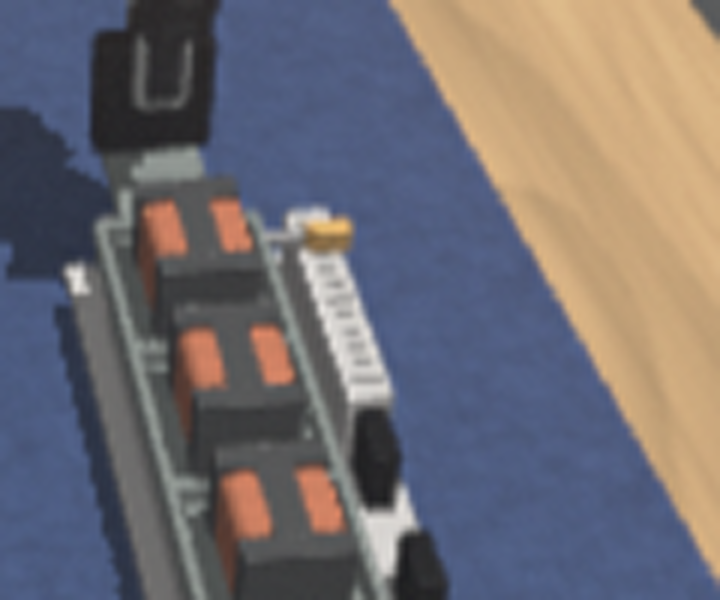

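View pics/t20.png

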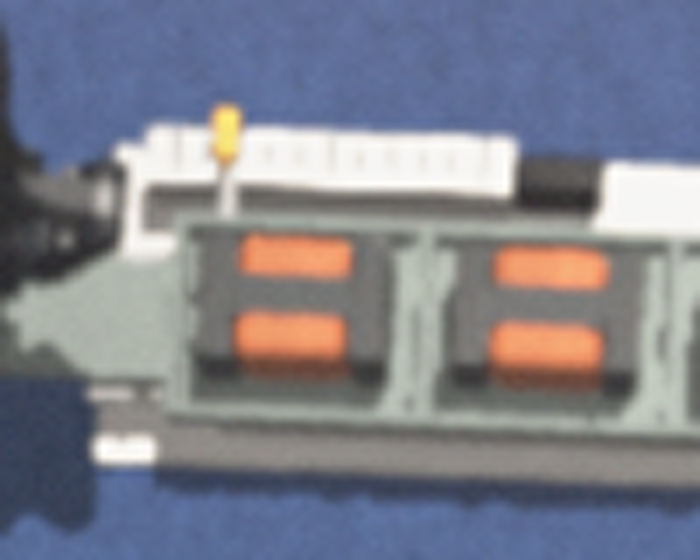

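Pointer and index meet in the wrist and top views, within about 1 mm and on the short side. I'll hold here for 2.5 s.

```bash

for i in 1 2 3; do python3 -m pendant '[{"dx":0,"dy":0,"dz":0,"rx":0,"ry":0,"rz":0,"fingers":0.05},{"dx":0,"dy":0,"dz":0,"rx":0,"ry":0,"rz":0,"fingers":0.05},{"dx":0,"dy":0,"dz":0,"rx":0,"ry":0,"rz":0,"fingers":0.05},{"dx":0,"dy":0,"dz":0,"rx":0,"ry":0,"rz":0,"fingers":0.05},{"dx":0,"dy":0,"dz":0,"rx":0,"ry":0,"rz":0,"fingers":0.05},{"dx":0,"dy":0,"dz":0,"rx":0,"ry":0,"rz":0,"fingers":0.05},{"dx":0,"dy":0,"dz":0,"rx":0,"ry":0,"rz":0,"fingers":0.05},{"dx":0,"dy":0,"dz":0,"rx":0,"ry":0,"rz":0,"fingers":0.05},{"dx":0,"dy":0,"dz":0,"rx":0,"ry":0,"rz":0,"fingers":0.05},{"dx":0,"dy":0,"dz":0,"rx":0,"ry":0,"rz":0,"fingers":0.05}]'; done
```

```text
t: 28.75
position: [656.2, 186.8, 67.7]
eef_rot: [2.563, 1.568, -0.649]
contact_force: [-0.1, -9.4, 8.8]
width: 0.179
t: 29.58
position: [656.2, 186.8, 67.7]
eef_rot: [2.544, 1.568, -0.667]
contact_force: [0.1, -8.9, 7.9]
width: 0.173
t: 30.42
position: [656.2, 186.8, 67.7]
eef_rot: [2.556, 1.568, -0.655]
contact_force: [0.8, -8.9, 8.0]
width: 0.172
```

```bash

python3 -m pendant '[{"dx":-0.01,"dy":-0.2,"dz":0,"rx":0,"ry":0,"rz":0,"fingers":0.05},{"dx":-0.03,"dy":-0.5,"dz":0,"rx":0,"ry":0,"rz":0,"fingers":0.05},{"dx":-0.05,"dy":-0.7,"dz":0,"rx":0,"ry":0,"rz":0,"fingers":0.05},{"dx":-0.05,"dy":-0.7,"dz":0,"rx":0,"ry":0,"rz":0,"fingers":0.05},{"dx":-0.05,"dy":-0.7,"dz":0,"rx":0,"ry":0,"rz":0,"fingers":0.05},{"dx":-0.05,"dy":-0.7,"dz":0,"rx":0,"ry":0,"rz":0,"fingers":0.05},{"dx":-0.05,"dy":-0.7,"dz":0,"rx":0,"ry":0,"rz":0,"fingers":0.05},{"dx":-0.05,"dy":-0.7,"dz":0,"rx":0,"ry":0,"rz":0,"fingers":0.05},{"dx":-0.05,"dy":-0.7,"dz":0,"rx":0,"ry":0,"rz":0,"fingers":0.05},{"dx":-0.04,"dy":-0.5,"dz":0,"rx":0,"ry":0,"rz":0,"fingers":0.05}]'
python3 -m pendant '[{"dx":-0.03,"dy":-0.4,"dz":0,"rx":0,"ry":0,"rz":0,"fingers":0.05},{"dx":-0.02,"dy":-0.3,"dz":0,"rx":0,"ry":0,"rz":0,"fingers":0.05},{"dx":0,"dy":0,"dz":0,"rx":0,"ry":0,"rz":0,"fingers":0.05},{"dx":0,"dy":0,"dz":0,"rx":0,"ry":0,"rz":0,"fingers":0.05}]'
```

```text
t: 31.25
position: [652.0, 126.5, 67.7]
eef_rot: [-3.139, 1.568, -0.067]
contact_force: [0.1, -3.7, 8.1]
width: 0.17
t: 31.58
position: [651.6, 119.9, 67.6]
eef_rot: [-3.095, 1.568, -0.023]
contact_force: [-0.8, -4.2, 6.4]
width: 0.172
```

```bash

python3 -m pendant '[{"dx":-0.01,"dy":-0.2,"dz":0,"rx":0,"ry":0,"rz":0,"fingers":0.05},{"dx":-0.01,"dy":-0.2,"dz":0,"rx":0,"ry":0,"rz":0,"fingers":0.05},{"dx":0,"dy":-0.1,"dz":0,"rx":0,"ry":0,"rz":0,"fingers":0.05},{"dx":0,"dy":0,"dz":0,"rx":0,"ry":0,"rz":0,"fingers":0.05},{"dx":0,"dy":0,"dz":0,"rx":0,"ry":0,"rz":0,"fingers":0.05},{"dx":0,"dy":0,"dz":0,"rx":0,"ry":0,"rz":0,"fingers":0.05}]'
python3 - <<'E'
from gap import *
st=snap('wrist','w21'); print(st['position'],st['width'],st['contact_force'])
crop('w21')
E
```

```text
t: 32.08
position: [651.3, 115.7, 67.7]
eef_rot: [-2.903, 1.568, 0.17]
contact_force: [-1.4, -0.7, 7.7]
width: 0.171
[651.29574469 115.72087198  67.67405075] 0.17127668052266967 [-1.44838585 -0.65835322  7.68118147]
```

View pics/w21a.png

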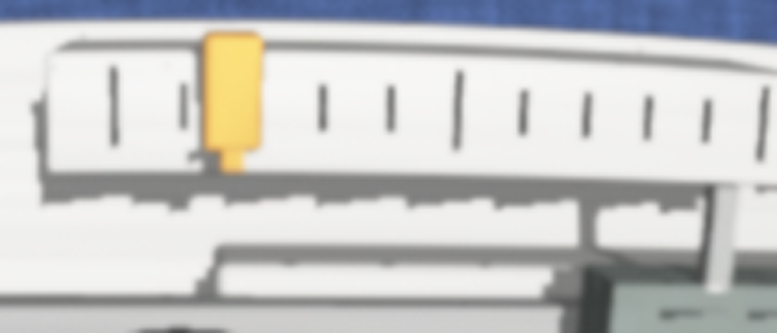

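```bash

python3 -m pendant '[{"dx":0,"dy":0,"dz":0,"rx":0,"ry":0,"rz":0,"fingers":0.3},{"dx":0,"dy":0,"dz":0,"rx":0,"ry":0,"rz":0,"fingers":0.5},{"dx":0,"dy":0,"dz":0,"rx":0,"ry":0,"rz":0,"fingers":0.6},{"dx":0,"dy":0,"dz":0,"rx":0,"ry":0,"rz":0,"fingers":0.6},{"dx":0,"dy":0,"dz":1,"rx":0,"ry":0,"rz":0,"fingers":0.6},{"dx":0,"dy":0,"dz":3,"rx":0,"ry":0,"rz":0,"fingers":0.6},{"dx":0,"dy":0,"dz":3.5,"rx":0,"ry":0,"rz":0,"fingers":0.6},{"dx":0,"dy":0,"dz":3.5,"rx":0,"ry":0,"rz":-4,"fingers":0.75},{"dx":0,"dy":-0.5,"dz":1,"rx":0,"ry":0,"rz":-7,"fingers":0.75},{"dx":-0.1,"dy":-1,"dz":0,"rx":0,"ry":0,"rz":-7,"fingers":0.75}]' 20
python3 -m pendant '[{"dx":-0.1,"dy":-1,"dz":0,"rx":0,"ry":0,"rz":-7,"fingers":0.75},{"dx":-0.1,"dy":-1,"dz":0,"rx":0,"ry":0,"rz":-7,"fingers":0.75},{"dx":-0.1,"dy":-1,"dz":0,"rx":0,"ry":0,"rz":-7,"fingers":0.75},{"dx":-0.1,"dy":-1,"dz":0,"rx":0,"ry":0,"rz":-7,"fingers":0.75},{"dx":-0.1,"dy":-1,"dz":0,"rx":0,"ry":0,"rz":-7,"fingers":0.75},{"dx":-0.1,"dy":-1,"dz":0,"rx":0,"ry":0,"rz":-7,"fingers":0.75},{"dx":-0.1,"dy":-1,"dz":0,"rx":0,"ry":0,"rz":-7,"fingers":0.75},{"dx":-0.1,"dy":-1,"dz":0,"rx":0,"ry":0,"rz":-7,"fingers":0.75},{"dx":-0.1,"dy":-1,"dz":0,"rx":0,"ry":0,"rz":-7,"fingers":0.75},{"dx":0,"dy":-0.9,"dz":0,"rx":0,"ry":0,"rz":-7,"fingers":0.75}]' 20
python3 -m pendant '[{"dx":0,"dy":0,"dz":0,"rx":0,"ry":0,"rz":-2,"fingers":0.75},{"dx":0,"dy":0,"dz":0,"rx":0,"ry":0,"rz":0,"fingers":0.75},{"dx":0,"dy":0,"dz":0,"rx":0,"ry":0,"rz":0,"fingers":0.75}]' 20
python3 - <<'E'
from gap import *
st=snap('wrist','w22'); print(st['position'],st['width'],tool()[1].round(3))
E
```

```text
t: 32.97
position: [651.5, 102.0, 190.8]
eef_rot: [-2.445, 1.563, 0.309]
contact_force: [0.5, -0.6, -0.6]
width: 0.753
t: 33.8
position: [640.1, 1.2, 186.1]
eef_rot: [-1.423, 1.57, 0.107]
contact_force: [0.3, -0.6, 0.3]
width: 0.749
t: 34.05
position: [640.3, 1.7, 185.9]
eef_rot: [-1.347, 1.57, 0.156]
contact_force: [0.5, -0.0, 0.2]
width: 0.751
[640.28260296   1.68254079 185.88491096] 0.7513308335540339 [[ 0.    -0.998  0.067]
 [ 0.     0.067  0.998]
 [-1.    -0.     0.   ]]
```

View pics/w22.png

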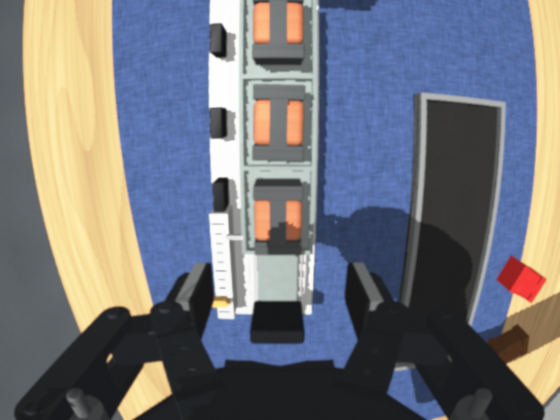

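```bash
python3 - <<'E'
from h import *
st=lst('w22'); im=cv2.imread('pics/w22_raw.png')
cv2.imwrite('pics/w22a.png',cv2.resize(im[165:265,200:340],None,fx=5.5,fy=5.5,interpolation=cv2.INTER_CUBIC))
E
```

```text
(no output)
```

View pics/w22a.png

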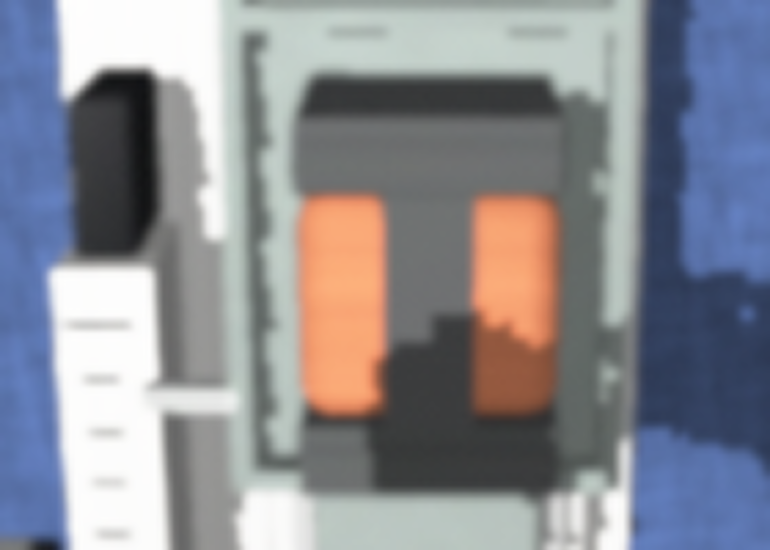

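```bash
python3 - <<'E'
from h import *
st=lst('w22')
k=plane('wrist',np.array([(296,115),(561,115),(557,490),(302,490)])/5.5+[200,165],76,st);print(k.round(1),k.mean(0))
E
```

```text
[[659.1 -20.   76. ]
 [620.9 -17.3  76. ]
 [624.2  41.7  76. ]
 [663.6  39.1  76. ]] [641.96758631  10.87935194  76.        ]
```

```bash

python3 -m pendant '[{"dx":0.15,"dy":0.9,"dz":-3,"rx":0,"ry":0,"rz":0,"fingers":0.65},{"dx":0,"dy":0,"dz":-3.5,"rx":0,"ry":0,"rz":0,"fingers":0.64},{"dx":0,"dy":0,"dz":-3,"rx":0,"ry":0,"rz":0,"fingers":0.63},{"dx":0,"dy":0,"dz":-2,"rx":0,"ry":0,"rz":0,"fingers":0.63},{"dx":0,"dy":0,"dz":-1.3,"rx":0,"ry":0,"rz":0,"fingers":0.63},{"dx":0,"dy":0,"dz":-0.5,"rx":0,"ry":0,"rz":0,"fingers":0.6},{"dx":0,"dy":0,"dz":0,"rx":0,"ry":0,"rz":0,"fingers":0.55},{"dx":0,"dy":0,"dz":0,"rx":0,"ry":0,"rz":0,"fingers":0.5},{"dx":0,"dy":0,"dz":0,"rx":0,"ry":0,"rz":0,"fingers":0.45},{"dx":0,"dy":0,"dz":0,"rx":0,"ry":0,"rz":0,"fingers":0.4}]' 20
python3 -m pendant '[{"dx":0,"dy":0,"dz":0,"rx":0,"ry":0,"rz":0,"fingers":0.35},{"dx":0,"dy":0,"dz":0,"rx":0,"ry":0,"rz":0,"fingers":0.35},{"dx":0,"dy":0,"dz":0,"rx":0,"ry":0,"rz":0,"fingers":0.35}]'
```

```text
t: 34.93
position: [642.3, 11.0, 53.5]
eef_rot: [-1.168, 1.569, 0.334]
contact_force: [-0.2, -0.3, -3.0]
width: 0.464
t: 35.18
position: [642.3, 11.0, 53.4]
eef_rot: [-1.257, 1.569, 0.245]
contact_force: [-1.6, 1.9, 5.5]
width: 0.465
```

```bash

python3 -m pendant '[{"dx":0,"dy":0,"dz":0.3,"rx":0,"ry":0,"rz":0,"fingers":0.35},{"dx":0,"dy":0,"dz":0.8,"rx":0,"ry":0,"rz":0,"fingers":0.35},{"dx":0,"dy":0,"dz":1.5,"rx":0,"ry":0,"rz":0,"fingers":0.35},{"dx":-0.4,"dy":0.2,"dz":1.5,"rx":0,"ry":0,"rz":0,"fingers":0.35},{"dx":-1,"dy":0.6,"dz":0.8,"rx":0,"ry":0,"rz":1,"fingers":0.35},{"dx":-2,"dy":1.1,"dz":0,"rx":0,"ry":0,"rz":1,"fingers":0.35},{"dx":-3,"dy":1.7,"dz":0,"rx":0,"ry":0,"rz":0,"fingers":0.35},{"dx":-3.2,"dy":1.8,"dz":0,"rx":0,"ry":0,"rz":0,"fingers":0.35},{"dx":-3.2,"dy":1.8,"dz":0,"rx":0,"ry":0,"rz":0,"fingers":0.35},{"dx":-3,"dy":1.8,"dz":0,"rx":0,"ry":0,"rz":0,"fingers":0.35}]' 20
python3 -m pendant '[{"dx":-2.4,"dy":1.5,"dz":0,"rx":0,"ry":0,"rz":0,"fingers":0.35},{"dx":-1.5,"dy":0.9,"dz":-0.5,"rx":0,"ry":0,"rz":0,"fingers":0.35},{"dx":0,"dy":0,"dz":-1.5,"rx":0,"ry":0,"rz":0,"fingers":0.35},{"dx":0,"dy":0,"dz":-1.5,"rx":0,"ry":0,"rz":0,"fingers":0.35},{"dx":0,"dy":0,"dz":0,"rx":0,"ry":0,"rz":0,"fingers":0.35},{"dx":0,"dy":0,"dz":0,"rx":0,"ry":0,"rz":0,"fingers":0.35}]' 20
python3 - <<'E'
from gap import *
st=snap('wrist','w23'); print(st['position'],st['width'],tool()[1].round(3))
E
```

```text
t: 36.02
position: [481.2, 100.9, 101.2]
eef_rot: [1.595, 1.57, 3.132]
contact_force: [-0.3, 1.5, -1.5]
width: 0.467
t: 36.52
position: [443.9, 124.4, 66.2]
eef_rot: [2.293, 1.569, -2.453]
contact_force: [0.2, -0.4, -1.9]
width: 0.464
[443.87068174 124.44495047  66.19849747] 0.46375493326146733 [[-0.    -0.999  0.034]
 [-0.     0.034  0.999]
 [-1.     0.    -0.   ]]
```

View pics/w23.png

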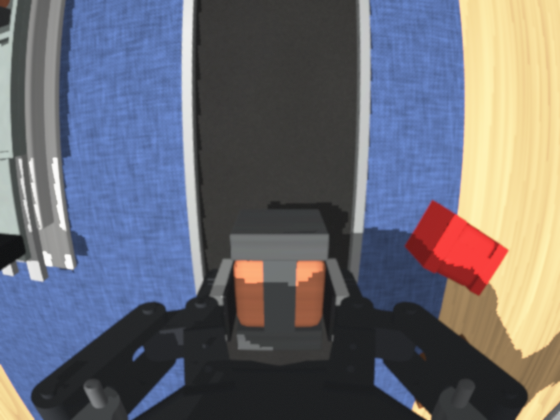

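```bash

python3 -m pendant '[{"dx":0.1,"dy":0,"dz":-1.5,"rx":0,"ry":0,"rz":0,"fingers":0.35},{"dx":0,"dy":0,"dz":-1.2,"rx":0,"ry":0,"rz":0,"fingers":0.35},{"dx":0,"dy":0,"dz":-0.7,"rx":0,"ry":0,"rz":0,"fingers":0.35},{"dx":0,"dy":0,"dz":-0.4,"rx":0,"ry":0,"rz":0,"fingers":0.35},{"dx":0,"dy":0,"dz":-0.1,"rx":0,"ry":0,"rz":0,"fingers":0.35},{"dx":0,"dy":0,"dz":0,"rx":0,"ry":0,"rz":0,"fingers":0.35}]'
python3 -m pendant '[{"dx":0,"dy":0,"dz":-0.1,"rx":0,"ry":0,"rz":0,"fingers":0.35},{"dx":0,"dy":0,"dz":0,"rx":0,"ry":0,"rz":0,"fingers":0.35}]'
```

```text
t: 37.07
position: [446.0, 124.8, 27.6]
eef_rot: [-1.746, 1.571, -0.21]
contact_force: [0.5, -0.6, -1.8]
width: 0.461
t: 37.23
position: [446.0, 125.0, 26.7]
eef_rot: [-0.912, 1.57, 0.624]
contact_force: [-0.3, -0.7, -1.8]
width: 0.464
```

```bash

python3 -m pendant '[{"dx":0,"dy":0,"dz":-0.1,"rx":0,"ry":0,"rz":0,"fingers":0.35},{"dx":0,"dy":0,"dz":0,"rx":0,"ry":0,"rz":0,"fingers":0.35}]'
python3 -m pendant '[{"dx":0,"dy":0,"dz":-0.1,"rx":0,"ry":0,"rz":0,"fingers":0.35},{"dx":0,"dy":0,"dz":0,"rx":0,"ry":0,"rz":0,"fingers":0.35}]'
```

```text
t: 37.4
position: [445.8, 124.8, 25.5]
eef_rot: [-0.891, 1.57, 0.646]
contact_force: [-0.2, 0.0, -2.3]
width: 0.462
t: 37.57
position: [445.9, 124.9, 25.3]
eef_rot: [-1.407, 1.57, 0.13]
contact_force: [-5.4, -1.5, 13.7]
width: 0.465
```

```bash

python3 -m pendant '[{"dx":0,"dy":0,"dz":0,"rx":0,"ry":0,"rz":0,"fingers":0.5},{"dx":0,"dy":0,"dz":0,"rx":0,"ry":0,"rz":0,"fingers":0.6},{"dx":0,"dy":0,"dz":0,"rx":0,"ry":0,"rz":0,"fingers":0.6},{"dx":0,"dy":0,"dz":1,"rx":0,"ry":0,"rz":0,"fingers":0.6},{"dx":0,"dy":0,"dz":3,"rx":0,"ry":0,"rz":0,"fingers":0.7},{"dx":0,"dy":0,"dz":3.5,"rx":0,"ry":0,"rz":0,"fingers":0.75},{"dx":2,"dy":-2,"dz":2.5,"rx":0,"ry":0,"rz":-1,"fingers":0.75},{"dx":2.5,"dy":-2.5,"dz":2,"rx":0,"ry":0,"rz":-1,"fingers":0.75},{"dx":2.7,"dy":-2.7,"dz":1,"rx":0,"ry":0,"rz":0,"fingers":0.75},{"dx":2.7,"dy":-2.7,"dz":1,"rx":0,"ry":0,"rz":0,"fingers":0.75}]' 20
python3 -m pendant '[{"dx":2.7,"dy":-2.7,"dz":0.5,"rx":0,"ry":0,"rz":0,"fingers":0.75},{"dx":2.7,"dy":-2.7,"dz":0,"rx":0,"ry":0,"rz":0,"fingers":0.75},{"dx":2.4,"dy":-2.7,"dz":0,"rx":0,"ry":0,"rz":0,"fingers":0.75},{"dx":1.3,"dy":-1.4,"dz":0,"rx":0,"ry":0,"rz":0,"fingers":0.75},{"dx":0,"dy":0,"dz":0,"rx":0,"ry":0,"rz":0,"fingers":0.65},{"dx":0,"dy":0,"dz":0,"rx":0,"ry":0,"rz":0,"fingers":0.65}]' 20
python3 - <<'E'
from gap import *
st=snap('wrist','w24'); print(st['position'],st['width'],tool()[1].round(3))
crop('w24',200,150,340,270,5)
E
```

```text
t: 38.4
position: [546.2, 25.0, 166.1]
eef_rot: [-1.115, 1.568, 0.388]
contact_force: [0.5, 1.5, -1.1]
width: 0.749
t: 38.9
position: [635.8, -70.4, 168.1]
eef_rot: [1.746, 1.569, -3.038]
contact_force: [0.0, 0.4, -0.6]
width: 0.652
[635.81989862 -70.39296422 168.13404592] 0.651721718186277 [[-0.001 -0.998  0.07 ]
 [-0.     0.07   0.998]
 [-1.     0.001 -0.   ]]
```

View pics/w24.png

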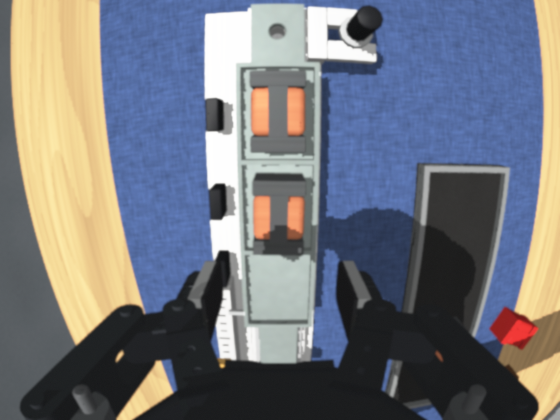

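View pics/w24a.png

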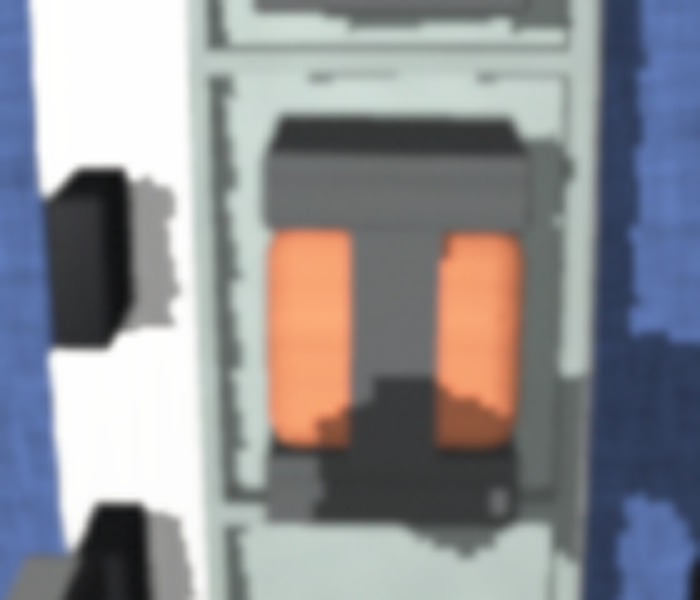

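```bash
python3 - <<'E'
from h import *
st=lst('w24')
k=plane('wrist',np.array([(263,152),(527,152),(517,522),(267,522)])/5+[200,150],76,st);print(k.round(1),k.mean(0))
E
python3 -m pendant '[{"dx":0.05,"dy":0.15,"dz":-3,"rx":0,"ry":0,"rz":0,"fingers":0.64},{"dx":0,"dy":0,"dz":-3.5,"rx":0,"ry":0,"rz":0,"fingers":0.63},{"dx":0,"dy":0,"dz":-2.5,"rx":0,"ry":0,"rz":0,"fingers":0.63},{"dx":0,"dy":0,"dz":-1.5,"rx":0,"ry":0,"rz":0,"fingers":0.63},{"dx":0,"dy":0,"dz":-0.8,"rx":0,"ry":0,"rz":0,"fingers":0.63},{"dx":0,"dy":0,"dz":-0.3,"rx":0,"ry":0,"rz":0,"fingers":0.6},{"dx":0,"dy":0,"dz":0,"rx":0,"ry":0,"rz":0,"fingers":0.55},{"dx":0,"dy":0,"dz":0,"rx":0,"ry":0,"rz":0,"fingers":0.5},{"dx":0,"dy":0,"dz":0,"rx":0,"ry":0,"rz":0,"fingers":0.45},{"dx":0,"dy":0,"dz":0,"rx":0,"ry":0,"rz":0,"fingers":0.4}]' 20
python3 -m pendant '[{"dx":0,"dy":0,"dz":0,"rx":0,"ry":0,"rz":0,"fingers":0.35},{"dx":0,"dy":0,"dz":0,"rx":0,"ry":0,"rz":0,"fingers":0.35},{"dx":0,"dy":0,"dz":0,"rx":0,"ry":0,"rz":0,"fingers":0.35}]'
```

```text
[[ 653.2 -100.1   76. ]
 [ 614.4  -97.3   76. ]
 [ 618.8  -38.    76. ]
 [ 658.3  -40.8   76. ]] [636.18559644 -69.04625418  76.        ]
t: 39.78
position: [637.1, -67.4, 54.9]
eef_rot: [-1.34, 1.568, 0.162]
contact_force: [0.3, 1.2, 3.9]
width: 0.462
t: 40.03
position: [637.1, -67.4, 54.8]
eef_rot: [-1.353, 1.568, 0.148]
contact_force: [-1.3, 1.9, 6.1]
width: 0.466
```

```bash

python3 -m pendant '[{"dx":0,"dy":0,"dz":0.3,"rx":0,"ry":0,"rz":0,"fingers":0.35},{"dx":0,"dy":0,"dz":0.8,"rx":0,"ry":0,"rz":0,"fingers":0.35},{"dx":0,"dy":0,"dz":1.5,"rx":0,"ry":0,"rz":0,"fingers":0.35},{"dx":-0.4,"dy":0.2,"dz":1.5,"rx":0,"ry":0,"rz":0,"fingers":0.35},{"dx":-1,"dy":0.6,"dz":0.8,"rx":0,"ry":0,"rz":1,"fingers":0.35},{"dx":-2,"dy":1.1,"dz":0,"rx":0,"ry":0,"rz":1,"fingers":0.35},{"dx":-3,"dy":1.7,"dz":0,"rx":0,"ry":0,"rz":0,"fingers":0.35},{"dx":-3.2,"dy":1.7,"dz":0,"rx":0,"ry":0,"rz":0,"fingers":0.35},{"dx":-3.2,"dy":1.7,"dz":0,"rx":0,"ry":0,"rz":0,"fingers":0.35},{"dx":-3,"dy":1.6,"dz":0,"rx":0,"ry":0,"rz":0,"fingers":0.35}]' 20
python3 -m pendant '[{"dx":-2.2,"dy":1.4,"dz":0,"rx":0,"ry":0,"rz":0,"fingers":0.35},{"dx":-1.3,"dy":0.7,"dz":-0.5,"rx":0,"ry":0,"rz":0,"fingers":0.35},{"dx":0,"dy":0,"dz":-1.5,"rx":0,"ry":0,"rz":0,"fingers":0.35},{"dx":0,"dy":0,"dz":-1.5,"rx":0,"ry":0,"rz":0,"fingers":0.35},{"dx":0,"dy":0,"dz":0,"rx":0,"ry":0,"rz":0,"fingers":0.35},{"dx":0,"dy":0,"dz":0,"rx":0,"ry":0,"rz":0,"fingers":0.35}]' 20
python3 - <<'E'
from gap import *
st=snap('wrist','w25'); print(st['position'],st['width'],tool()[1].round(3))
snap('top','t25')
snap('side','s25')
E
```

```text
t: 40.87
position: [475.6, 18.5, 102.1]
eef_rot: [1.351, 1.57, 2.888]
contact_force: [0.3, 1.3, -1.2]
width: 0.464
t: 41.37
position: [442.3, 39.0, 67.3]
eef_rot: [2.132, 1.569, -2.614]
contact_force: [-0.6, 0.7, -0.5]
width: 0.462
[442.33746645  39.00239089  67.27113354] 0.46174062105983676 [[-0.    -0.999  0.034]
 [-0.     0.034  0.999]
 [-1.     0.    -0.   ]]
```

View pics/w25.png

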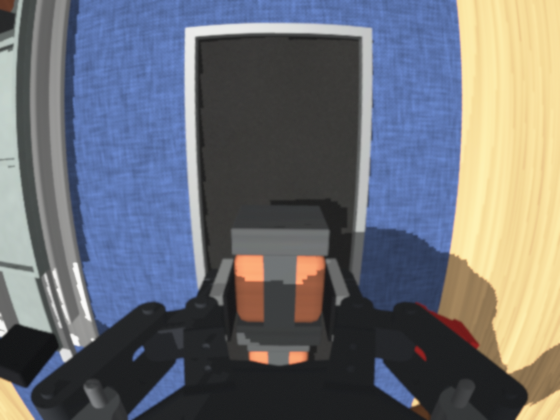

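View pics/s25.png

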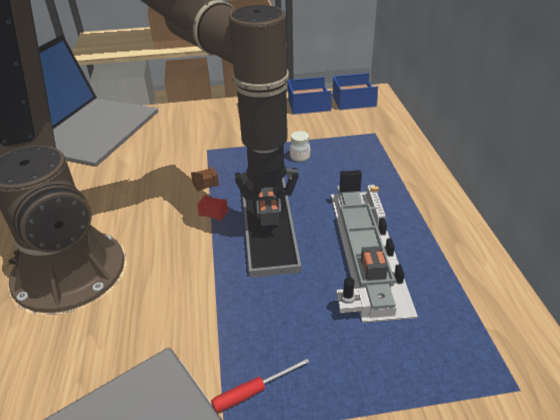

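```bash
python3 - <<'E'
from gap import *
st=lst('w25'); print(proj('wrist',[[446,125,48],[446,95,48],[446,105,48]],st).round(0))
im=cv2.imread('pics/s25_raw.png'); cv2.imwrite('pics/s25a.png',cv2.resize(im[160:290,220:320],None,fx=4.5,fy=4.5,interpolation=cv2.INTER_CUBIC))
print(proj('side',[[446,125,48],[446,95,48],[446,155,48]])-[220,160])
E
```

```text
[[278. 371.]
 [276. 338.]
 [277. 349.]]
[[46.35505097 34.7174414 ]
 [47.91397003 42.39440753]
 [44.85400694 27.32548338]]
```

View pics/s25a.png

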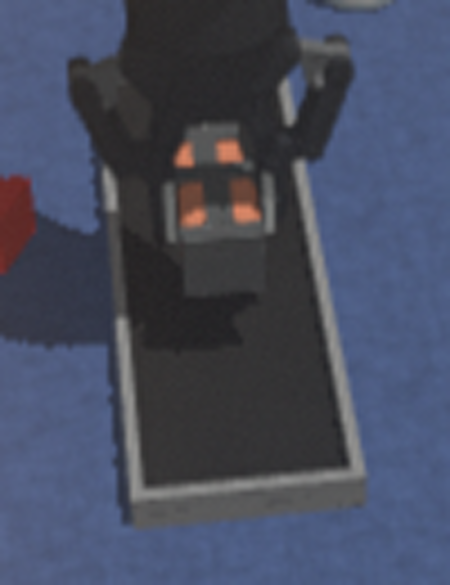

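```bash

python3 -m pendant '[{"dx":0.1,"dy":-0.3,"dz":-1.5,"rx":0,"ry":0,"rz":0,"fingers":0.35},{"dx":0,"dy":0,"dz":-1.2,"rx":0,"ry":0,"rz":0,"fingers":0.35},{"dx":0,"dy":0,"dz":-0.7,"rx":0,"ry":0,"rz":0,"fingers":0.35},{"dx":0,"dy":0,"dz":-0.4,"rx":0,"ry":0,"rz":0,"fingers":0.35},{"dx":0,"dy":0,"dz":-0.1,"rx":0,"ry":0,"rz":0,"fingers":0.35},{"dx":0,"dy":0,"dz":0,"rx":0,"ry":0,"rz":0,"fingers":0.35}]'
python3 -m pendant '[{"dx":0,"dy":0,"dz":-0.1,"rx":0,"ry":0,"rz":0,"fingers":0.35},{"dx":0,"dy":0,"dz":0,"rx":0,"ry":0,"rz":0,"fingers":0.35}]'
```

```text
t: 42.02
position: [444.4, 36.3, 28.4]
eef_rot: [2.985, 1.571, -1.761]
contact_force: [0.6, -0.5, -1.4]
width: 0.47
t: 42.18
position: [444.6, 36.5, 27.7]
eef_rot: [-1.061, 1.57, 0.476]
contact_force: [-0.1, -0.0, -1.3]
width: 0.468
```

```bash

python3 -m pendant '[{"dx":0,"dy":0,"dz":-0.1,"rx":0,"ry":0,"rz":0,"fingers":0.35},{"dx":0,"dy":0,"dz":0,"rx":0,"ry":0,"rz":0,"fingers":0.35}]'
```

```text
t: 42.35
position: [444.6, 36.5, 26.8]
eef_rot: [-1.145, 1.57, 0.392]
contact_force: [-0.9, 0.2, 2.9]
width: 0.464
```

```bash

python3 -m pendant '[{"dx":0,"dy":0,"dz":0,"rx":0,"ry":0,"rz":0,"fingers":0.5},{"dx":0,"dy":0,"dz":0,"rx":0,"ry":0,"rz":0,"fingers":0.6},{"dx":0,"dy":0,"dz":0,"rx":0,"ry":0,"rz":0,"fingers":0.6},{"dx":0,"dy":0,"dz":1,"rx":0,"ry":0,"rz":0,"fingers":0.6},{"dx":0,"dy":0,"dz":3,"rx":0,"ry":0,"rz":0,"fingers":0.7},{"dx":0,"dy":0,"dz":3.5,"rx":0,"ry":0,"rz":0,"fingers":0.75},{"dx":2,"dy":-2,"dz":2.5,"rx":0,"ry":0,"rz":-1,"fingers":0.75},{"dx":2.5,"dy":-2.5,"dz":2,"rx":0,"ry":0,"rz":-1,"fingers":0.75},{"dx":2.7,"dy":-2.7,"dz":1,"rx":0,"ry":0,"rz":0,"fingers":0.75},{"dx":2.7,"dy":-2.7,"dz":1,"rx":0,"ry":0,"rz":0,"fingers":0.75}]' 20
python3 -m pendant '[{"dx":2.7,"dy":-2.7,"dz":0.5,"rx":0,"ry":0,"rz":0,"fingers":0.75},{"dx":2.7,"dy":-2.7,"dz":0,"rx":0,"ry":0,"rz":0,"fingers":0.75},{"dx":2.3,"dy":-2.2,"dz":0,"rx":0,"ry":0,"rz":0,"fingers":0.75},{"dx":1,"dy":-1.1,"dz":0,"rx":0,"ry":0,"rz":0,"fingers":0.75},{"dx":0,"dy":0,"dz":0,"rx":0,"ry":0,"rz":0,"fingers":0.65},{"dx":0,"dy":0,"dz":0,"rx":0,"ry":0,"rz":0,"fingers":0.65}]' 20
python3 - <<'E'
from gap import *
st=snap('wrist','w26'); print(st['position'],st['width'],tool()[1].round(3))
crop('w26',200,150,340,270,5)
E
```

```text
t: 43.18
position: [544.7, -63.7, 168.3]
eef_rot: [-1.266, 1.568, 0.237]
contact_force: [0.5, 1.0, -0.8]
width: 0.75
t: 43.68
position: [630.0, -150.5, 170.2]
eef_rot: [1.59, 1.569, 3.09]
contact_force: [-0.4, 0.3, 0.6]
width: 0.65
[ 630.03953255 -150.50430666  170.17555942] 0.6495394051153283 [[-0.001 -0.998  0.07 ]
 [ 0.     0.07   0.998]
 [-1.     0.001  0.   ]]
```

View pics/w26a.png

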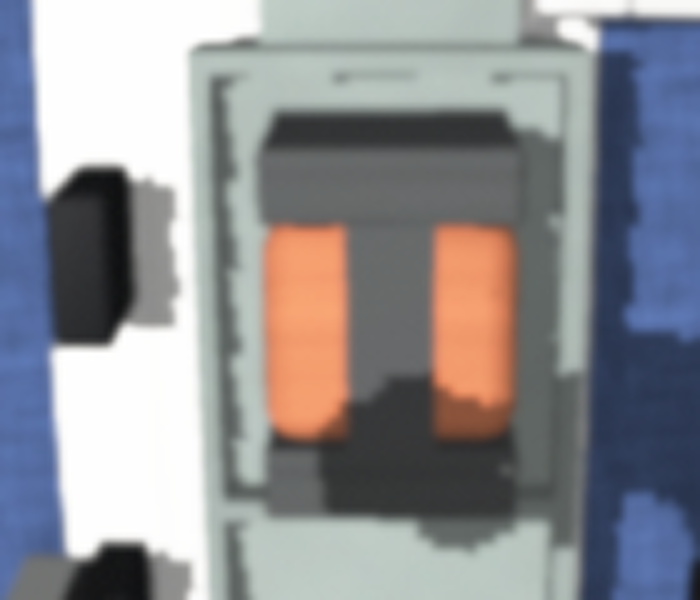

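```bash

python3 -m pendant '[{"dx":0.1,"dy":0.1,"dz":-3,"rx":0,"ry":0,"rz":0,"fingers":0.64},{"dx":0,"dy":0,"dz":-3.5,"rx":0,"ry":0,"rz":0,"fingers":0.63},{"dx":0,"dy":0,"dz":-2.5,"rx":0,"ry":0,"rz":0,"fingers":0.63},{"dx":0,"dy":0,"dz":-1.5,"rx":0,"ry":0,"rz":0,"fingers":0.63},{"dx":0,"dy":0,"dz":-0.9,"rx":0,"ry":0,"rz":0,"fingers":0.63},{"dx":0,"dy":0,"dz":-0.4,"rx":0,"ry":0,"rz":0,"fingers":0.6},{"dx":0,"dy":0,"dz":0,"rx":0,"ry":0,"rz":0,"fingers":0.55},{"dx":0,"dy":0,"dz":0,"rx":0,"ry":0,"rz":0,"fingers":0.5},{"dx":0,"dy":0,"dz":0,"rx":0,"ry":0,"rz":0,"fingers":0.45},{"dx":0,"dy":0,"dz":0,"rx":0,"ry":0,"rz":0,"fingers":0.4}]' 20
python3 -m pendant '[{"dx":0,"dy":0,"dz":0,"rx":0,"ry":0,"rz":0,"fingers":0.35},{"dx":0,"dy":0,"dz":0,"rx":0,"ry":0,"rz":0,"fingers":0.35},{"dx":0,"dy":0,"dz":0,"rx":0,"ry":0,"rz":0,"fingers":0.35}]'
```

```text
t: 44.57
position: [632.0, -148.6, 54.8]
eef_rot: [-1.472, 1.568, 0.03]
contact_force: [-1.5, 1.8, 3.5]
width: 0.459
t: 44.82
position: [632.1, -148.6, 54.8]
eef_rot: [-1.503, 1.569, -0.001]
contact_force: [-1.4, 2.5, 6.1]
width: 0.463
```

```bash

python3 -m pendant '[{"dx":0,"dy":0,"dz":0.3,"rx":0,"ry":0,"rz":0,"fingers":0.35},{"dx":0,"dy":0,"dz":0.8,"rx":0,"ry":0,"rz":0,"fingers":0.35},{"dx":0,"dy":0,"dz":1.5,"rx":0,"ry":0,"rz":0,"fingers":0.35},{"dx":-0.4,"dy":0.2,"dz":1.5,"rx":0,"ry":0,"rz":0,"fingers":0.35},{"dx":-1,"dy":0.6,"dz":0.8,"rx":0,"ry":0,"rz":1,"fingers":0.35},{"dx":-2,"dy":1.1,"dz":0,"rx":0,"ry":0,"rz":1,"fingers":0.35},{"dx":-3,"dy":1.6,"dz":0,"rx":0,"ry":0,"rz":0,"fingers":0.35},{"dx":-3.1,"dy":1.7,"dz":0,"rx":0,"ry":0,"rz":0,"fingers":0.35},{"dx":-3.1,"dy":1.7,"dz":0,"rx":0,"ry":0,"rz":0,"fingers":0.35},{"dx":-3,"dy":1.6,"dz":0,"rx":0,"ry":0,"rz":0,"fingers":0.35}]' 20
python3 -m pendant '[{"dx":-2.2,"dy":1.3,"dz":0,"rx":0,"ry":0,"rz":0,"fingers":0.35},{"dx":-1.2,"dy":0.7,"dz":-0.5,"rx":0,"ry":0,"rz":0,"fingers":0.35},{"dx":0,"dy":0,"dz":-1.5,"rx":0,"ry":0,"rz":0,"fingers":0.35},{"dx":0,"dy":0,"dz":-1.5,"rx":0,"ry":0,"rz":0,"fingers":0.35},{"dx":0,"dy":0,"dz":0,"rx":0,"ry":0,"rz":0,"fingers":0.35},{"dx":0,"dy":0,"dz":0,"rx":0,"ry":0,"rz":0,"fingers":0.35}]' 20
python3 - <<'E'
from gap import *
st=snap('wrist','w27'); print(st['position'],st['width'],tool()[1].round(3))
snap('side','s27',(220,160,320,290),4.5)
E
```

```text
t: 45.65
position: [472.7, -63.3, 102.1]
eef_rot: [1.123, 1.57, 2.66]
contact_force: [1.1, 0.9, -0.4]
width: 0.466
t: 46.15
position: [440.3, -43.9, 67.3]
eef_rot: [1.945, 1.569, -2.801]
contact_force: [0.6, -0.1, -1.3]
width: 0.464
[440.30783633 -43.87334897  67.28261613] 0.46376523975385736 [[-0.    -0.999  0.034]
 [-0.     0.034  0.999]
 [-1.     0.    -0.   ]]
```

View pics/w27.png

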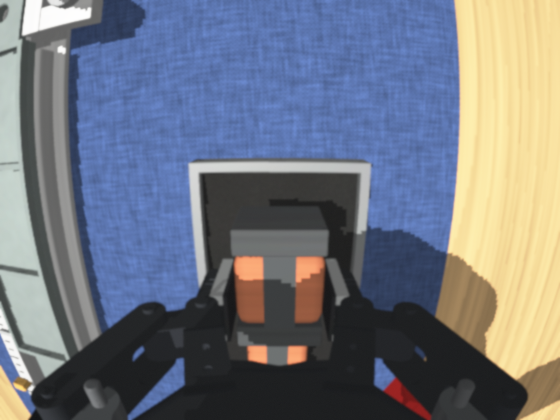

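View pics/s27.png

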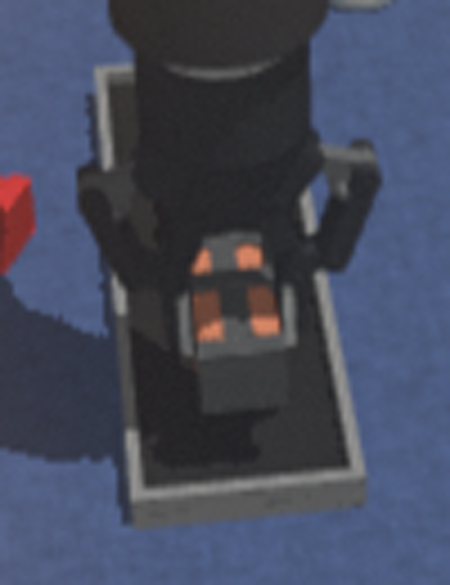

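```bash

python3 -m pendant '[{"dx":0,"dy":-0.2,"dz":-1.5,"rx":0,"ry":0,"rz":0,"fingers":0.35},{"dx":0,"dy":0,"dz":-1.2,"rx":0,"ry":0,"rz":0,"fingers":0.35},{"dx":0,"dy":0,"dz":-0.7,"rx":0,"ry":0,"rz":0,"fingers":0.35},{"dx":0,"dy":0,"dz":-0.4,"rx":0,"ry":0,"rz":0,"fingers":0.35},{"dx":0,"dy":0,"dz":-0.1,"rx":0,"ry":0,"rz":0,"fingers":0.35},{"dx":0,"dy":0,"dz":0,"rx":0,"ry":0,"rz":0,"fingers":0.35}]'
python3 -m pendant '[{"dx":0,"dy":0,"dz":-0.1,"rx":0,"ry":0,"rz":0,"fingers":0.35},{"dx":0,"dy":0,"dz":0,"rx":0,"ry":0,"rz":0,"fingers":0.35}]'
```

```text
t: 46.75
position: [441.4, -45.7, 28.5]
eef_rot: [-2.913, 1.571, -1.377]
contact_force: [-0.0, 0.5, -0.8]
width: 0.463
t: 46.92
position: [441.6, -45.6, 27.7]
eef_rot: [-1.262, 1.57, 0.275]
contact_force: [-0.1, -0.7, -1.7]
width: 0.468
```

```bash

python3 -m pendant '[{"dx":0,"dy":0,"dz":-0.1,"rx":0,"ry":0,"rz":0,"fingers":0.35},{"dx":0,"dy":0,"dz":0,"rx":0,"ry":0,"rz":0,"fingers":0.35}]'
```

```text
t: 47.08
position: [441.6, -45.6, 26.8]
eef_rot: [-1.329, 1.57, 0.208]
contact_force: [-0.7, 1.3, 3.4]
width: 0.462
```

Contact. I'll release, rise and move clear so the cameras can see everything.

```bash

python3 -m pendant '[{"dx":0,"dy":0,"dz":0,"rx":0,"ry":0,"rz":0,"fingers":0.5},{"dx":0,"dy":0,"dz":0,"rx":0,"ry":0,"rz":0,"fingers":0.6},{"dx":0,"dy":0,"dz":0,"rx":0,"ry":0,"rz":0,"fingers":0.6},{"dx":0,"dy":0,"dz":1,"rx":0,"ry":0,"rz":0,"fingers":0.6},{"dx":0,"dy":0,"dz":3,"rx":0,"ry":0,"rz":0,"fingers":0.7},{"dx":0,"dy":0,"dz":3.5,"rx":0,"ry":0,"rz":0,"fingers":0.75},{"dx":1,"dy":0,"dz":3.5,"rx":0,"ry":0,"rz":0,"fingers":0.75},{"dx":2,"dy":0,"dz":3.5,"rx":0,"ry":0,"rz":0,"fingers":0.75},{"dx":2,"dy":0,"dz":3.5,"rx":0,"ry":0,"rz":0,"fingers":0.75},{"dx":2,"dy":0,"dz":3.5,"rx":0,"ry":0,"rz":0,"fingers":0.75}]' 20
python3 -m pendant '[{"dx":1,"dy":0.5,"dz":3.5,"rx":0,"ry":0,"rz":0,"fingers":0.75},{"dx":1,"dy":0.5,"dz":3.5,"rx":0,"ry":0,"rz":0,"fingers":0.75},{"dx":1,"dy":0.5,"dz":2,"rx":0,"ry":0,"rz":0,"fingers":0.75},{"dx":0,"dy":0,"dz":0,"rx":0,"ry":0,"rz":0,"fingers":0.75},{"dx":0,"dy":0,"dz":0,"rx":0,"ry":0,"rz":0,"fingers":0.75}]' 20
python3 - <<'E'
from gap import *
st=snap('wrist','w28'); print(st['position'],st['contact_force'])
snap('side','s28'); snap('top','t28')
E
```

```text
t: 47.92
position: [511.5, -45.9, 243.7]
eef_rot: [-1.207, 1.57, 0.33]
contact_force: [1.4, 0.3, -1.4]
width: 0.748
t: 48.33
position: [541.9, -30.4, 332.1]
eef_rot: [-1.124, 1.569, 0.412]
contact_force: [-0.1, -0.3, -0.7]
width: 0.747
[541.88956931 -30.3753911  332.06383971] [-0.06679619 -0.26952178 -0.69879307]
```

View pics/w28.png

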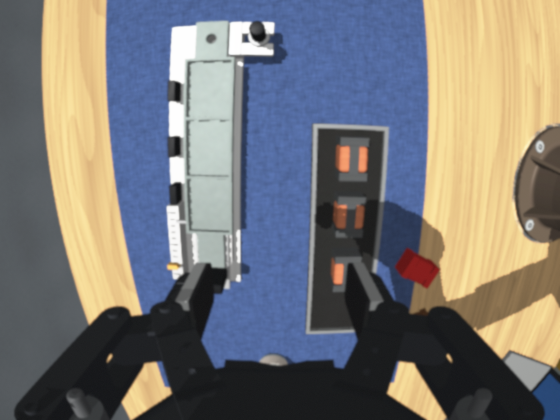

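View pics/s28.png

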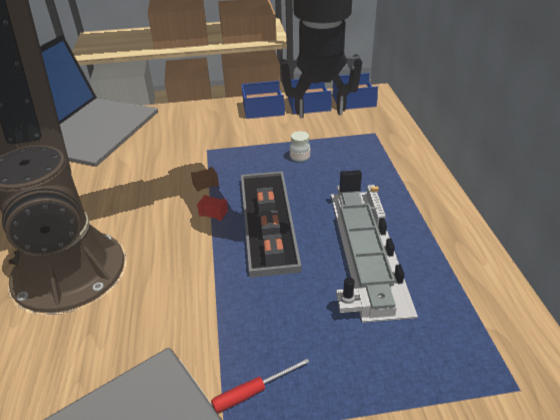

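View pics/t28.png

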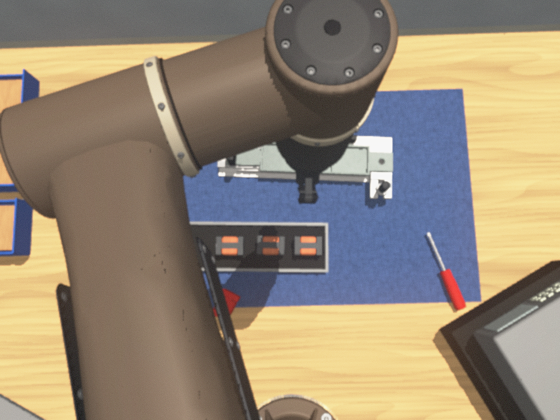

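```bash
python3 - <<'E'
from gap import *
a=cv2.imread('pics/s28_raw.png'); w=cv2.imread('pics/w28_raw.png')
A=cv2.resize(a[165:320,235:415],(720,620)[:2],interpolation=cv2.INTER_CUBIC)[:590]
cv2.imwrite('pics/s28a.png',A)
cv2.imwrite('pics/w28a.png',cv2.resize(w[10:70,190:290],None,fx=7,fy=7,interpolation=cv2.INTER_CUBIC))
E
```

```text
(no output)
```

View pics/s28a.png

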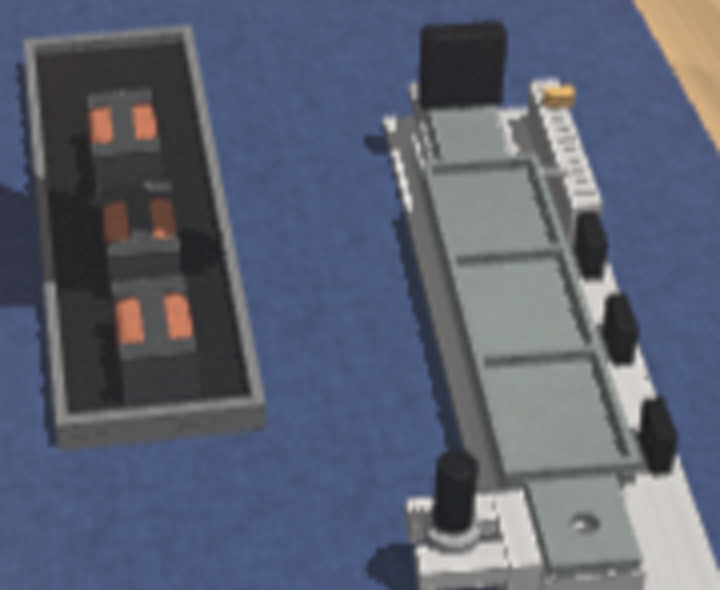

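View pics/w28a.png

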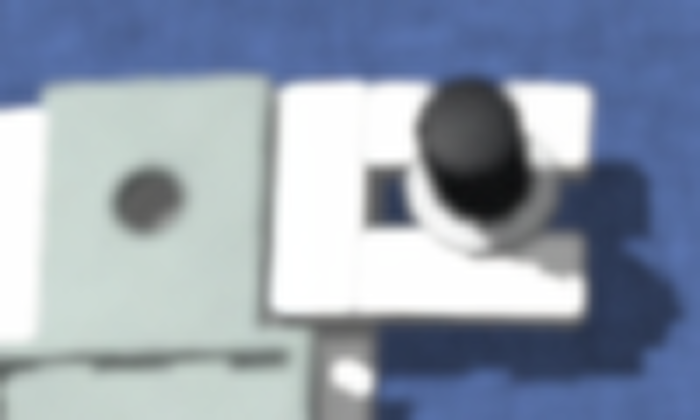

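```bash
python3 -c "
from station import *
print(job_done())"
```

```text
the job is handed in; nothing more can be done
None
```

The job is done and handed in at about 48 s of the 210 s; `job_done()` gives no verdict, so the result rests on my own checks.

**What I did:**
- Drew the pin from its bore and hung it in the notch.
- Set the three coils one to a bay, gripping at 20 N.
- Pulled the sled about 71 mm to the index and held it for about 3 s.
- Eased the sled home at up to 8 cm/s and laid the coils back in the tray.

**What the last checks showed:**
- **Coils:** all three lie flat in the tray in the wrist and side pictures. None was knocked aside.
- **Pin:** it hangs upright in the fork, within about 1 mm of the slot's middle along x.
- **Sled and index:** after the return, the pointer and index stood in the same places as before the pull. In the final pictures the sled is home and the index looks unmoved.
- **Screwdriver and jar:** both looked undisturbed, judged by eye rather than measured.
- **Gripper:** it is clear of everything, with the force reading near zero.

**What disagreed:** the three estimates of the pointer-to-index gap ran from 72.3 to 73.5 mm, a spread of about 1 mm. At the hold the wrist view put the pointer about 1 mm short of the index, well inside the 5 mm allowed. The arm often settled 1–3 mm from its target, so I worked from the measured pose.

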